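Snap the retaining ring onto the wheel axle with circlip pliers

ROBOT

A 7-joint arm with a two-finger parallel gripper is mounted at the origin on the work surface. World frame = base frame: x ahead of the robot, y to its left, z up, the work surface at z = 0. Lengths are in m, angles in rad, forces in N, time in s.
With the tool pointing down it reaches from about 0.4 to 0.85 m from the base axis. Payload 4.5 kg.
Tool frame: the origin (TCP) lies where the fingers leave the gripper's body, on its centre line; the fingertips stand 64 mm ahead of it and the grasp point (between the pads) lies 45 mm ahead of it; z points along the fingers, y is the line along which they close (so a half turn about z gives the same grasp; the last joint's range is limited). The gripper opens to 88 mm and grips with 3 to 60 N. Pads are 18 mm wide; open, the fingers measure 123 mm over their backs; the gripper's body (75 mm by 187 mm) begins 45 mm behind the grasp point.
Start: joints at [-1.129, 0.689, -0.195, 1.565, 0.157, 0.902, -0.215], TCP at [0.248, 0.574, 0.303] pointing down, gripper open.
Joint ranges: [-3.01, 3.01], [-0.46, 2.08], [-1.47, 1.51], [0.13, 2.56], [-1, 4.14], [0.04, 2.09], [-2.66, 2.66]. Speed limits (rad/s): [2.57, 2.57, 3.14, 3.14, 3.14, 3.14, 3.14].

INTERFACE

Orientations are given as a unit quaternion [x, y, z, w].
In Python, from plant import r gives the robot as it stands.
- The arm moves only by the tool play_rows, never from a script. Its arguments are lists of equal length, an entry for each row: "translation": the shift along the tool's x, y, z in m, a list of three; "delta_rot": the turn, a rotation vector about the tool's x, y, z in degrees, a list of three; "grip": the opening, from -1 (shut) to 1 (fully open). In form: {"translation": [[x, y, z], ...], "delta_rot": [[rx, ry, rz], ...], "grip": [grip, ...]}. A call has 1 to 20 rows; each row shifts and turns the commanded pose from where the row before left it, along the tool's axes as they then stand; what a row does not reach is not made up. A row lasts 1/8 s, in which the tool goes at most 62.5 mm and 10.7 degrees, less where a joint would pass 70% of its speed; a pose out of reach is approached as far as the arm can. A call with a gripper value outside its range is refused whole. The fingers move at their own pace and stop on an object; "squeeze" is the grip in N (left out, the last holds). Time passes only in rows, so rows that do not move let the fingers close. It gives the time, the measured TCP pose, the force, the opening and the grip force at its end, in the units of the state.
- r.get_state(): the state, without advancing time (a new reading comes with each control period).
- r.snapshot(name): name is "scene" or "top" or "wrist"; returns the picture (420x560x3 uint8, blue, green, red); there is no depth.
- r.get_calibration(name): a dict with "intrinsics" (3x3 intrinsics, pixels), "eye" and "rotation" of the camera in the world. Camera axes: x right, y up, looking along -z (the intrinsics and any distortion apply to the point x, -y, -z); pixel columns grow to the right and rows downward; lengths in m; the calibration is good to about 2 mm. A picture is of the moment at which its call begins: read the wrist's pose just before it. get_calibration takes no time and is no camera call; for the wrist camera it gives the pose at the moment of the call.
- r.finish_job(): hands the job in; it is judged then, once.
Trained networks look in the newest picture that a camera, given by its name, has taken for a name from the list of things; names that differ only in an ending like _2 or _b are one class to them, and where a whole thing is asked for, a point or a joint stands for the part that bears it (a point fixed in the world has none). Each returns a list of dicts, best first, with "confidence" (0 to 1); they miss things now and then, are a little off and sometimes report something else, mostly with a low value. They report only what shows in the picture. A call takes as long as a camera call. They do not tell look-alikes from the thing itself.
- r.look_for(camera, target): "point" ([x, y, z] in m, in world coordinates, good to about 4 mm: the middle of the surface that is visible of it).
- r.silhouettes(camera, target): "pixels" (420x560 bool, what is visible of it).
The state is a dict: "clock": time; "q": joint angles; "qd": joint speeds; "joint_torque": joint torques, N m; "tool_pos": TCP position; "eef_rot": TCP orientation; "contact_force": force on the tool from outside, world axes, zero at the start; "moment": the same for the moment, N m; "opening": opening from 0.0 (shut) to 1.0 (fully open); "finger_force": force on a finger pad.
Only numpy, scipy, OpenCV 4.12 (cv2) and the standard library are available. Lean on these libraries where they do the work, as an engineer would, in place of code of your own. Each camera call takes 0.05 s, during which the arm holds its last target. There are 200 camera calls.

TASK

The retaining ring lies loose on the step near the end of the wheel's upright stub axle. Take the circlip pliers from the tool block, spread the ring by its two eyes just far enough to slide it gently down over the axle, without overstretching it or forcing it, and let it close fully into its groove. Then hang the pliers back in the tool block, upright in their slot, and leave everything else where it is; handle the ring with the plier tips only.

Things in the scene. Friction and masses are not known exactly. Their poses are not given: they have to be found in the camera images.
- axle: Fixed steel track wheel (156 mm across) on its upright stub axle, on a 130 mm square flange. Origin on the axle's centre line at the bench, z up. Up the axle: flat thrust washer, diameter 72 mm, its top at z 62 mm; groove, z 62 to 68; plain land, diameter 50, z 68 to 77; square step; threaded nose, diameter 41, z 77 to 89.
- groove (a point): Middle of the ring groove on the axle's centre line, z 65 mm. Groove: diameter 45 mm, 6 mm high, z 62 to 68; its lower side is level with the top of the washer, on which the ring comes to rest.
- shoulder (a point): Point on the axle's centre line at the height of the step, z 77 mm: the flat top of the land, round the nose, on which the ring lies at the start.
- ring: Loose spring-steel retaining ring, 4 mm thick, 46 mm inside when free, 6 mm wide at the back, 4 mm at the ends, 30 g; starts flat on the step, up to 2 mm off centre. Origin: centre of the free ring, underside; x points to the gap between the eyes, z up. It bends evenly. Over 43 mm between the eye centres overstretches it; over 15 N against the axle forces it.
- eye_l (a point): Centre of the ring's left (+y) eye, mid thickness: a 5 mm through hole in a 10 mm lug, 30 mm from the ring's centre. Eye centres: 18 mm apart when free; each mm more takes about 0.4 N per eye. From 35 mm on the ring clears the land, if centred: the line between the eyes is then 27 mm from the axle's centre line (28.6 mm when free).
- eye_r (a point): Centre of the ring's right (-y) eye, as the left one. The eyes overhang the step: more than about 1 N down on them tips the unspread ring. The washer reaches under the eyes when the ring is down.
- ring_back (a point): Middle of the ring's back, across from the gap, mid thickness, 26 mm from the centre. Once spread clear, the back sinks down the land by its weight, the ring tilting on the pins; if it hangs up on the land, the ring is off centre.
- pliers: External circlip pliers, 160 mm, 0.17 kg: squeezing the handles spreads the tips. Loose, hanging tips down in the block's slot. Origin at the pivot, z up to the handles, y across from handle to handle, x along the bolt. Joint block 22 x 22 x 20 mm, centred on the pivot. Black grips 16 mm wide (x), 40 to 96 mm above the pivot, bulge to a ridge at 70 mm, 62 mm apart when free: squeeze there.
- tip_l (a point): Left (+y) tip, 62 mm below the pivot. Serrated pin 3 mm thick, 3.8 mm long, round end, under a flat 7 mm shoulder that rests on the eye; this point is 2 mm below the shoulder. Tip spacing at width over the ridges, mm: 15 at 62, 18 at 58, 22 at 54, 25 at 50, 28 at 46, 32 at 42, 35 at 38, 38 at 34, 41 at 30, 43 at 28.
- tip_r (a point): Right (-y) tip, as the left one. A spring opens the handles: 18 N a side at 62 mm width, 27 N at 34 mm, 7 N more with the ring spread. Pulled by the ring, the eyes stand 3 to 5 mm closer than that spacing. While the handles close, the tips sink 2 mm against the ridges, and more if the fingers swing forward: the hand must rise.
- block: Fixed wooden tool block, 75 mm (x) by 120 mm (y) by 72 mm high, with a slot 13 mm (x) by 38 mm (y), 62 mm deep, in the middle of its top; three thin bits stand up to 18 mm out of it, 26 mm beside the slot. Origin: centre of its underside.
- slot (a point): Centre of the slot's mouth, on top of the block. The pliers hang with their pivot 10 mm above it, their y along the slot's length, jaws 8 mm thick (x) and 23 mm across (y) inside.
- screwdriver: Loose screwdriver lying on the bench, to be left alone. Origin: underside, near mid length.
- grease: White plastic grease jar with a black cap, 64 mm wide, 70 mm high, to be left alone. Origin: centre of its underside.
- meter: Orange hand multimeter lying on its back, 78 x 165 x 35 mm, to be left alone. Origin: centre of its underside.
- bushing: Brass flanged bushing standing on its flange, 48 mm across, 30 mm high, to be left alone. Origin: centre of its underside.
Things that resemble listed ones, but are neither listed nor needed, are in the scene too. Of the things like the block, leave any that is blue; of the rest the larger one is meant.

How it is judged:
By the outcome, as a careful person would: the job done as asked, in the order asked, and still so for the second after the job is handed in, with the robot touching nothing.
It also fails if it takes over 72 s, if anything falls off the work surface, if the arm or the gripper's body presses on something with over 40 N, if the wrist force passes 120 N, or if a joint passes its speed limit or range.

## Working session

There is one attempt and no reset: what is moved stays moved. The work goes in short steps, Python scripts to look and compute and a tool call to move; the robot and the scene stay as the last step left them, time stands still between calls to the robot, and variables do not carry over. Pictures are saved under pics/ and viewed, at most 10 in all, crops included, and the job is handed in when it is done.

Besides the shell and the picture viewer there is one more tool, called after "Call:" as name(argument=value, ...), one argument or row to a line, values as JSON. play_rows: Moves the arm, as the interface text tells. Its arguments: {"type":"object","properties":{"translation":{"type":"array","items":{"type":"array","items":{"type":"number"}}},"delta_rot":{"type":"array","items":{"type":"array","items":{"type":"number"}}},"grip":{"type":"array","items":{"type":"number"}},"squeeze":{"type":"number"}},"required":["translation","delta_rot","grip"]}

```bash
ls; mkdir -p pics; python3 - <<'E'
from plant import r
import cv2,numpy as np
s=r.get_state();print(s['clock'],s['tool_pos'],s['eef_rot'],s['opening'])
for c in ['scene','top']:
    im=r.snapshot(c);cv2.imwrite(f'pics/{c}0.png',im)
    k=r.get_calibration(c);print(c,k['intrinsics'],k['eye'],k['rotation'],[x for x in k if x not in('intrinsics','eye','rotation')])
    for t in ['axle','ring','eye_l','eye_r','ring_back','pliers','tip_l','block','slot','groove','shoulder']:
        try:
            print(c,t,[(np.round(d['point'],4).tolist(),round(d['confidence'],2)) for d in r.look_for(c,t)][:4])
        except Exception as e: print(t,e)
E
```

```text
pics
0.0 [0.24769157 0.5732896  0.30193776] [ 2.02439554e-01  9.79294359e-01 -8.77269628e-04 -1.23989955e-04] 0.9971804435893817
scene [[388.61923814   0.         280.37541044]
 [  0.         388.61923814 209.87326999]
 [  0.           0.           1.        ]] [1.10896538 0.39577238 0.59882799] [0.20591802 0.39625412 0.78497132 0.42941876] []
scene axle [([0.5233, -0.1337, 0.0456], 0.83), ([0.6628, 0.4124, 0.0317], 0.7)]
scene ring [([0.5117, -0.149, 0.0838], 0.42)]
scene eye_l []
scene eye_r []
scene ring_back [([0.5076, -0.1461, 0.0829], 0.47)]
scene pliers [([0.4999, 0.1306, 0.1299], 0.89)]
scene tip_l [([0.4913, 0.1539, 0.1436], 0.5), ([0.505, 0.111, 0.1429], 0.48)]
scene block [([0.5158, 0.1431, 0.0624], 0.92), ([0.5253, -0.1393, 0.0499], 0.74), ([0.3901, 0.2358, 0.0435], 0.72), ([0.68, 0.1992, 0.0672], 0.62)]
scene slot [([0.6793, 0.1993, 0.0734], 0.78), ([0.3849, 0.2312, 0.0424], 0.71), ([0.5175, 0.1453, 0.0617], 0.59), ([0.4917, 0.154, 0.1414], 0.25)]
scene groove [([0.5211, -0.1358, 0.0481], 0.73)]
scene shoulder [([0.5241, -0.1356, 0.0454], 0.66), ([0.4627, -0.0255, 0.0183
[... 202 characters left out ...]
81709] [-0.06704183  0.05854767  0.70827895 -0.70029886] []
top axle [([0.4885, -0.1554, 0.0469], 0.97)]
top ring [([0.4957, -0.1614, 0.0764], 0.48), ([0.4893, -0.1534, 0.0491], 0.32)]
top eye_l []
top eye_r []
top ring_back [([0.4926, -0.1598, 0.0836], 0.59)]
top pliers [([0.4873, 0.1314, 0.1175], 0.5)]
top tip_l []
top block [([0.494, -0.158, 0.078], 0.73), ([0.4828, 0.13, 0.073], 0.72), ([0.6438, 0.1877, 0.0701], 0.62), ([0.3611, 0.2284, 0.0449], 0.57)]
top slot [([0.4782, 0.1293, 0.0699], 0.86), ([0.6439, 0.1878, 0.0732], 0.74), ([0.3596, 0.2282, 0.0512], 0.66)]
top groove [([0.488, -0.1545, 0.048], 0.76), ([0.4919, -0.158, 0.0795], 0.53)]
top shoulder [([0.4928, -0.1498, 0.0518], 0.58)]
```

View pics.

```bash
python3 - <<'E'
import cv2
a=cv2.imread('pics/scene0.png');b=cv2.imread('pics/top0.png')
cv2.imwrite('pics/s0.png',cv2.resize(a,(800,600)));cv2.imwrite('pics/t0.png',cv2.resize(b,(800,600)))
E
```

```text
(no output)
```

View pics/s0.png

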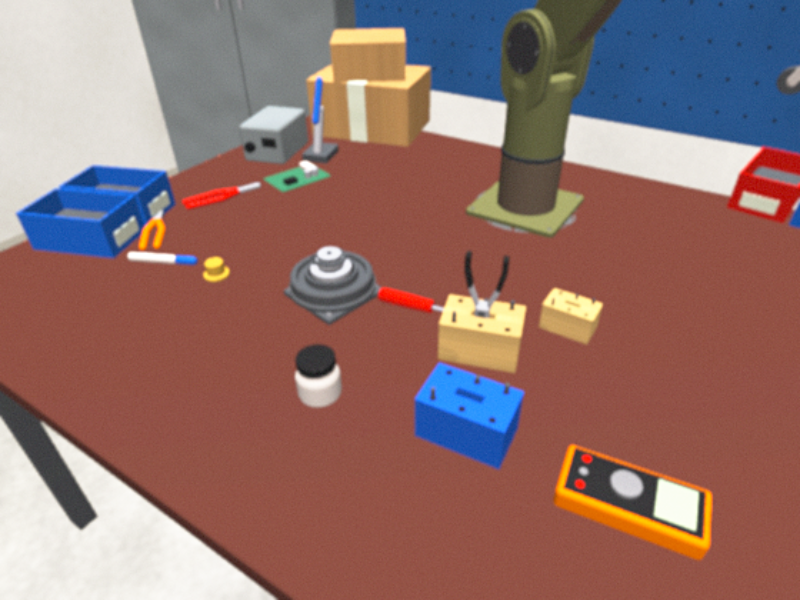

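View pics/t0.png

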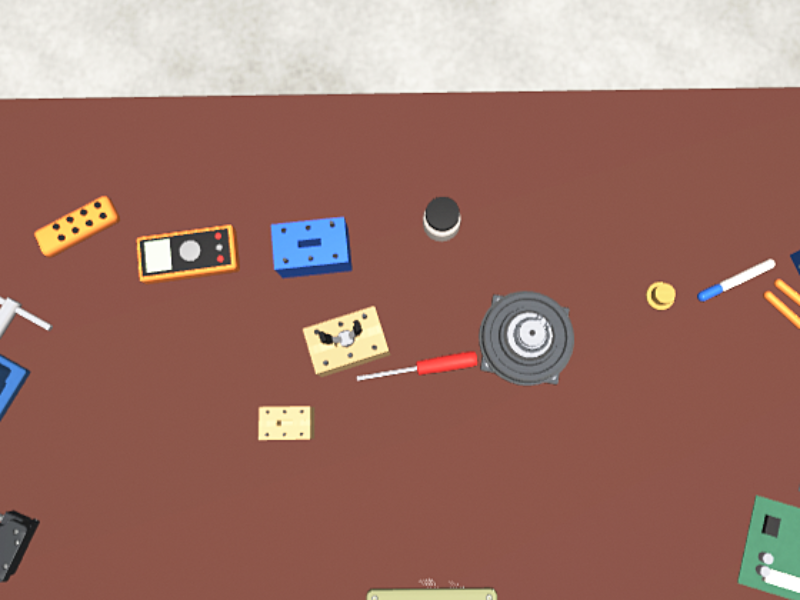

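```bash
cat > h.py <<'E'
from plant import r
import cv2,numpy as np
from scipy.spatial.transform import Rotation as R
from scipy.optimize import minimize
class Cam:
    def __init__(s,n):
        k=r.get_calibration(n);s.K=np.array(k['intrinsics']);s.e=np.array(k['eye']);q=np.array(k['rotation'])
        s.R=R.from_quat(q).as_matrix() if q.size==4 else q
    def proj(s,P):
        p=(np.atleast_2d(P)-s.e)@s.R; p=p*[1,-1,-1]; p=p@s.K.T; return p[:,:2]/p[:,2:]
    def unproj(s,uv,z):
        uv=np.atleast_2d(uv).astype(float); d=np.c_[uv,np.ones(len(uv))]@np.linalg.inv(s.K).T
        d=(d*[1,-1,-1])@s.R.T; return s.e+d*((z-s.e[2])/d[:,2])[:,None]
def box(x,y,yaw,L):
    c,s=np.cos(yaw),np.sin(yaw)
    P=np.array([[a,b,h] for a in(-L[0]/2,L[0]/2) for b in(-L[1]/2,L[1]/2) for h in(0,L[2])])
    return np.c_[x+c*P[:,0]-s*P[:,1],y+s*P[:,0]+c*P[:,1],P[:,2]]
def fitbox(cams,masks,p0,L):
    S=4
    def f(p):
        t=0
        for c,m in zip(cams,masks):
            h=cv2.convexHull((c.proj(box(*p,L))*S).astype(np.int32)); a=np.zeros((420*S,560*S),np.uint8)
            cv2.fillConvexPoly(a,h,1); a=cv2.resize(a.astype(np.float32),(560,420),interpolation=cv2.INTER_AREA)
            t+=1-np.minimum(a,m).sum()/np.maximum(a,m).sum()
        return t
    o=minimize(f,p0,method='Nelder-Mead',options=dict(initial_simplex=np.array(p0)+np.vstack([np.zeros(3),np.diag([.008,.008,.15])]),xatol=1e-4,fatol=1e-5))
    return o.x,o.fun
def tool():
    s=r.get_state();return np.array(s['tool_pos']),R.from_quat(s['eef_rot']),s
E
python3 - <<'E'
from h import *
ct,cs=Cam('top'),Cam('scene')
def pick(c,t,p):
    r.snapshot(c); D=r.silhouettes(c,t); cam=Cam(c); uv=cam.proj(p)[0]
    out=[]
    for d in D:
        m=d['pixels'];ys,xs=np.nonzero(m);out.append((np.hypot(xs.mean()-uv[0],ys.mean()-uv[1]),d['confidence'],m))
    out.sort(key=lambda o:o[0]);print(c,t,[(round(o[0]),round(o[1],2),int(o[2].sum())) for o in out]);return out[0][2].astype(np.uint8)
mt=pick('top','block',[.483,.13,.06]);ms=pick('scene','block',[.49,.13,.05])
k=np.ones((5,5),np.uint8)
mt=cv2.morphologyEx(mt,cv2.MORPH_CLOSE,k)
for cams,ms_ in(([ct],[mt]),([cs],[ms]),([ct,cs],[mt,ms])):
    print(fitbox(cams,ms_,[.483,.13,-.35],(.075,.12,.072)))
p,q,s=tool();c=Cam('wrist');print('wrist cam rel',q.inv().apply(c.e-p),q.as_matrix().T@c.R,c.K[0,0],'tool',q.as_matrix())
for t in['axle','ring','pliers']:
    m=pick('top',t,[.49,-.155,.06] if t!='pliers' else [.485,.13,.12]);ys,xs=np.nonzero(m);print(t,xs.mean(),ys.mean(),xs.min(),xs.max(),ys.min(),ys.max(),ct.unproj([xs.mean(),ys.mean()],.08))
E
```

```text
top block [(3, 0.69, 1672), (8, 0.25, 295), (68, 0.9, 881), (74, 0.82, 2086)]
scene block [(6, 0.78, 2410), (63, 0.7, 1113), (63, 0.64, 3845)]
(array([0.49229332, 0.13171705, 0.29982842]), np.float64(0.1514892578125))
(array([0.49065421, 0.13174366, 0.31174547]), np.float64(0.0922081470489502))
(array([0.49221577, 0.13196446, 0.30401666]), np.float64(0.2496662735939026))
wrist cam rel [ 0.08240413  0.00061477 -0.08255062] [[-1.69274937e-03  9.48674213e-01  3.16250490e-01]
 [ 9.99998549e-01  1.66681702e-03  3.52507232e-04]
 [-1.92717178e-04  3.16250628e-01 -9.48675658e-01]] 312.95894462796065 tool [[-9.18019463e-01  3.96535325e-01  2.75187059e-05]
 [ 3.96535326e-01  9.18019461e-01  6.05352731e-05]
 [-1.25833335e-06  6.64846979e-05 -9.99999998e-01]]
top axle [(1, 0.58, 3344)]
axle 368.14892344497605 237.10346889952154 336 401 204 269 [[ 0.49057105 -0.15300145  0.08      ]]
top ring [(2, 0.26, 3377), (4, 0.67, 187)]
ring 367.34557299378145 236.61445069588393 334 401 204 268 [[ 0.49169462 -0.15124485  0.08      ]]
top pliers [(3, 0.58, 205)]
pliers 239.0 235.78048780487805 224 252 226 242 [[0.49697023 0.1369602  0.08      ]]
```

Call:
play_rows(
  translation=[
    [-0.0284,-0.0317,0.0],
    [-0.0284,-0.0317,0.0],
    [-0.0284,-0.0317,0.0],
    [-0.0284,-0.0317,0.0],
    [-0.0284,-0.0317,0.0],
    [-0.0284,-0.0317,0.0],
    [-0.0284,-0.0317,0.0],
    [-0.0284,-0.0317,0.0],
    [-0.0284,-0.0317,0.0],
    [-0.0284,-0.0317,0.0],
    [-0.0284,-0.0317,0.0],
    [-0.0284,-0.0317,0.0],
    [-0.0284,-0.0317,0.0],
    [-0.0284,-0.0317,0.0],
    [-0.0284,-0.0317,0.02],
    [-0.0284,-0.0317,0.02],
    [-0.0284,-0.0317,0.02],
    [-0.0284,-0.0317,0.02],
    [0,0,0],
    [0,0,0],
  ],
  delta_rot=[
    [0,0,0],
    [0,0,0],
    [0,0,0],
    [0,0,0],
    [0,0,0],
    [0,0,0],
    [0,0,0],
    [0,0,0],
    [0,0,0],
    [0,0,0],
    [0,0,0],
    [0,0,0],
    [0,0,0],
    [0,0,0],
    [0,0,0],
    [0,0,0],
    [0,0,0],
    [0,0,0],
    [0,0,0],
    [0,0,0],
  ],
  grip=[1,1,1,1,1,1,1,1,1,1,1,1,1,1,1,1,1,1,1,1],
)

```text
clock: 4.2
tool_pos: [0.4908, -0.1521, 0.2228]
eef_rot: [0.202, 0.979, 0.0, -0.0]
contact_force: [-0.1, 0.4, 0.4]
opening: 0.999
finger_force: 0.0
```

```bash
python3 - <<'E'
from h import *
p,q,s=tool();c=Cam('wrist');print(p,q.as_matrix()[:,:2].T.round(3),s['contact_force'])
im=r.snapshot('wrist');cv2.imwrite('pics/w1raw.png',im)
for t in['axle','ring','eye_l','eye_r','ring_back']:
    print(t,[(np.round(d['point'],4).tolist(),round(d['confidence'],2)) for d in r.look_for('wrist',t)][:4])
print(c.proj([.491,-.153,.09]),np.round(c.e,4),c.R.tolist())
uv=c.proj([.491,-.153,.08])[0].astype(int);x0,y0=max(0,uv[0]-100),max(0,uv[1]-75)
print(x0,y0)
cv2.imwrite('pics/w1.png',cv2.resize(im[y0:y0+150,x0:x0+200],(800,600),interpolation=cv2.INTER_CUBIC))
E
```

```text
[ 0.49084657 -0.15210534  0.22279113] [[-0.918  0.396  0.   ]
 [ 0.396  0.918  0.001]] [-0.10906088  0.44172162  0.40220457]
axle [([0.4804, -0.1519, 0.0477], 0.92)]
ring [([0.4905, -0.1609, 0.0772], 0.8), ([0.4834, -0.1503, 0.0487], 0.72)]
eye_l [([0.5091, -0.1878, 0.0784], 0.8), ([0.4843, -0.1498, 0.0526], 0.51)]
eye_r [([0.5091, -0.1878, 0.0784], 0.8), ([0.4843, -0.1498, 0.0526], 0.51)]
ring_back [([0.4894, -0.1575, 0.0783], 0.74)]
[[273.66684643 221.99977136]] [ 0.4154 -0.1189  0.3054] [[0.39778765940284966, -0.870344317228924, -0.2902856308777976], [0.9174770012655811, 0.37768466679287327, 0.12486090107905522], [0.0009644560746014663, -0.3159985157194172, 0.9487591938356149]]
173 142
```

View pics/w1.png

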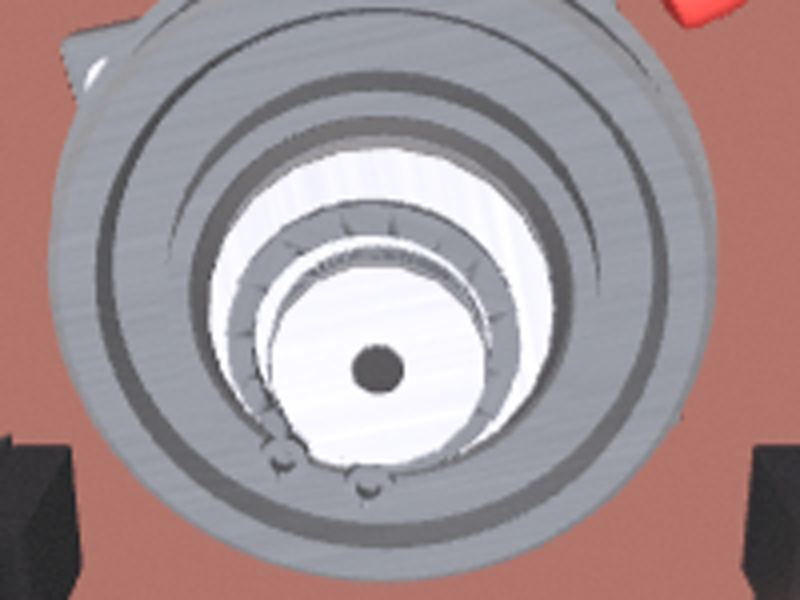

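```bash
cat >> h.py <<'E'
class CamF(Cam):
    def __init__(s,c): s.K,s.e,s.R=c
E
python3 - <<'E'
from h import *
c=Cam('wrist');f=lambda u,v:((u+.5)/4-.5+173,(v+.5)/4-.5+142)
for n,u,v,z in[('nose',378,369,.089),('nosefit',378,365,.089),('washer',381,311,.062),('eyeA',283,457,.081),('eyeB',370,485,.081)]:
    print(n,c.unproj(f(u,v),z).round(4))
A=c.unproj(f(283,457),.081)[0];B=c.unproj(f(370,485),.081)[0];N=c.unproj(f(378,369),.089)[0]
d=A-B;print('sp',np.linalg.norm(d),'dir',np.degrees(np.arctan2(d[1],d[0])),'mid',(A+B)/2,'mid-axle',((A+B)/2-N)[:2],np.linalg.norm(((A+B)/2-N)[:2]), np.degrees(np.arctan2(*(((A+B)/2-N)[[1,0]]))))
# fit circles
im=cv2.imread('pics/w1raw.png');g=cv2.cvtColor(im,cv2.COLOR_BGR2GRAY)
# dark centre-hole centroid
x,y=[int(t) for t in f(378,369)];w=g[y-9:y+10,x-9:x+10];m=(w<130);ys,xs=np.nonzero(m);print('hole',xs.mean()+x-9,ys.mean()+y-9,m.sum(),c.unproj([xs.mean()+x-9,ys.mean()+y-9],.089))
for k in['axle','ring']:
  for d in r.silhouettes('wrist',k)[:2]:
    m=d['pixels'].astype(np.uint8);ys,xs=np.nonzero(m);print(k,d['confidence'],m.sum(),xs.min(),xs.max(),ys.min(),ys.max())
x,y=[int(t) for t in f(320,470)];print(g[y-8:y+9,x-16:x+22])
E
```

```text
nose [[ 0.4985 -0.1614  0.089 ]]
nosefit [[ 0.4978 -0.1611  0.089 ]]
washer [[ 0.4972 -0.1609  0.062 ]]
eyeA [[ 0.5115 -0.1881  0.081 ]]
eyeB [[ 0.5241 -0.1747  0.081 ]]
sp 0.018387240171613986 dir -133.28444547926256 mid [ 0.51779046 -0.18142422  0.081     ] mid-axle [ 0.01926287 -0.01997828] 0.027752297114767815 -46.04445672158621
hole 267.0263157894737 233.9561403508772 114 [[ 0.49855863 -0.1615407   0.089     ]]
ring 0.57 1494 230 302 192 268
[[156 154 136 106  89 114 154 153 128  85  82 103 188 233 251 253 254 254
  255 255 255 254 254 252 252 251 250 250 250 250 250 250 249 249 250 249
  249 249]
 [158 159 141  93 121 150 153 155 154 153 136  85 100 188 234 254 254 254
  252 252 251 250 250 250 250 250 251 250 250 250 250 249 249 249 249 249
  249 249]
 [157 157 116 137 154 159 158 157 156 155 153 150 101 100 242 250 251 250
  250 250 250 250 250 250 251 250 250 250 249 249 249 249 249 249 249 249
  249 250]
 [157 157 137 153 158 159 159 158 153 159 158 157 152  81 190 246 251 251
  251 250 250 250 250 249 250 249 249 249 250 249 250 250 250 250 251 251
  251 251]
 [158 159 156
[... 1354 characters left out ...]
 160 160 160 110 142 157 157 157 129 141 157 159 154
  156 156]
 [148 160 160 157 157 158 157 157 155 157 156 155 157 158 157 158 158 157
  158 157 155 158 158 162 163 161  91  91 108 127 131  93 137 156 154 159
  162 163]
 [113 124 144 155 156 156 157 158 158 158 157 157 158 157 157 155 156 155
  155 154 155 156 155 159 159 162 123  82  84  95  95 105 155 159 159 160
  160 159]
 [106 109 113 126 146 155 157 158 156 157 157 154 155 155 156 156 156 156
  157 157 157 159 159 159 159 158 156 121 102 107 126 156 161 160 161 158
  161 161]
 [106 106 109 110 112 124 144 154 154 156 155 156 158 157 158 158 158 157
  158 158 156 156 157 156 155 159 159 147 159 155 157 160 161 163 161 162
  160 160]]
```

Call:
play_rows(
  translation=[
    [0,0,-0.02],
    [0.0139,0.0326,-0.01],
    [0.0139,0.0326,-0.01],
    [0.0139,0.0326,-0.01],
    [0.0139,0.0326,-0.01],
    [0.0139,0.0326,-0.01],
    [0.0139,0.0326,-0.01],
    [0.0139,0.0326,0],
    [0.0139,0.0326,0],
    [0,0,0],
    [0,0,0],
    [0,0,0],
    [0,0,0],
    [0,0,0],
    [0,0,0],
  ],
  delta_rot=[
    [0,0,0],
    [0,0,0],
    [0,0,0],
    [0,0,0],
    [0,0,0],
    [0,0,0],
    [0,0,0],
    [0,0,0],
    [0,0,0],
    [0,0,-10.2],
    [0,0,-10.2],
    [0,0,-10.2],
    [0,0,-10.1],
    [0,0,0],
    [0,0,0],
  ],
  grip=[1,1,1,1,1,1,1,1,1,1,1,1,1,1,1],
)

```text
clock: 6.48
tool_pos: [0.4921, 0.1307, 0.3027]
eef_rot: [-0.149, 0.989, 0.0, -0.0]
contact_force: [-1.0, 1.1, 0.8]
opening: 0.998
finger_force: 0.0
```

```bash
python3 - <<'E'
from h import *
p,q,s=tool();c=Cam('wrist');print(p,q.as_matrix()[:,:2].T.round(3),s['contact_force'])
im=r.snapshot('wrist');cv2.imwrite('pics/w2raw.png',im)
for t in['block','slot','pliers']:
    print(t,[(np.round(d['point'],4).tolist(),round(d['confidence'],2)) for d in r.look_for('wrist',t)][:4])
for d in r.silhouettes('wrist','block')[:2]:
    m=cv2.morphologyEx(d['pixels'].astype(np.uint8),cv2.MORPH_CLOSE,np.ones((9,9)));print(d['confidence'],m.sum(),fitbox([c],[m],[.492,.132,.30],(.075,.12,.072)))
for P in([.492,.132,.082],[.492,.132,.152],[.492-.3*.031,.132+.955*.031,.152],[.492+.3*.031,.132-.955*.031,.152]):print(c.proj(P))
cv2.imwrite('pics/w2.png',cv2.resize(im[90:330,120:440],(800,600),interpolation=cv2.INTER_CUBIC))
E
```

```text
[0.49211758 0.13074465 0.30273951] [[-0.955 -0.295  0.   ]
 [-0.295  0.955  0.   ]] [-0.97031158  1.13430166  0.84840664]
block [([0.3629, 0.2231, 0.046], 0.84), ([0.622, 0.1831, 0.0696], 0.76)]
slot [([0.6172, 0.1833, 0.0667], 0.91), ([0.4792, 0.1304, 0.0768], 0.78), ([0.3617, 0.2286, 0.0518], 0.72)]
pliers [([0.4937, 0.131, 0.1404], 0.97)]
0.97 5132 (array([0.492, 0.132, 0.3  ]), np.float64(1.0))
0.91 7341 (array([0.492633  , 0.13314043, 0.30111114]), np.float64(0.20420008897781372))
[[276.44742921 189.74398951]]
[[276.71778866 212.97629769]]
[[315.99072925 212.73466275]]
[[237.46108217 213.21783274]]
```

View pics/w2.png

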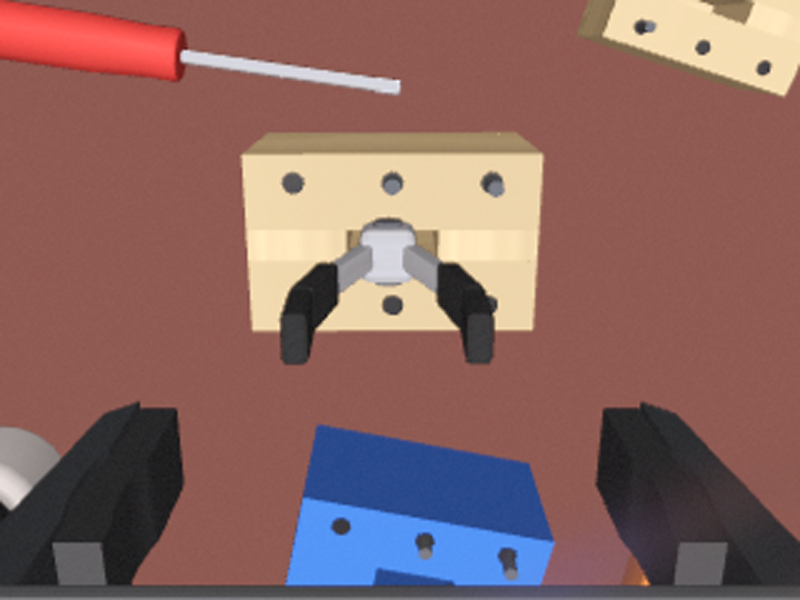

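Call:
play_rows(
  translation=[
    [0,0,0.02],
    [0,0,0.02],
    [0,0,0.02],
    [0,0,0.02],
    [0,0,0.015],
    [0,0,0.0105],
    [0,0,0],
    [0,0,0],
    [0,0,0],
    [0,0,0],
    [0,0,0],
    [0,0,0],
  ],
  delta_rot=[
    [0,0,0],
    [0,0,0],
    [0,0,0],
    [0,0,0],
    [0,0,0],
    [0,0,0],
    [0,0,0],
    [0,0,0],
    [0,0,0],
    [0,0,0],
    [0,0,0],
    [0,0,0],
  ],
  grip=[1,1,1,1,1,1,1,0.6,0.45,0.38,0.32,0.32],
  squeeze=45,
)

```text
clock: 8.22
tool_pos: [0.4926, 0.1308, 0.198]
eef_rot: [-0.151, 0.989, 0.0, 0.001]
contact_force: [-0.8, 0.2, 5.1]
opening: 0.667
finger_force: 19.3
```

```bash
python3 - <<'E'
from h import *
p,q,s=tool();print(p,q.as_matrix()[:,:2].T.round(3),s['contact_force'],s['opening']*88,s['finger_force'],s['moment'])
im=r.snapshot('wrist');cv2.imwrite('pics/w3raw.png',im)
E
```

```text
[0.49262744 0.13083062 0.19798049] [[-0.955 -0.298 -0.002]
 [-0.298  0.955 -0.   ]] [-0.81284951  0.19820513  5.07497016] 58.68864854484911 19.34182414377574 [-0.0136394   0.18410357  0.00426718]
```

Call:
play_rows(
  translation=[
    [0,0,-0.003],
    [0,0,-0.006],
    [0,0,-0.01],
    [0,0,-0.015],
    [0,0,-0.02],
    [0,0,-0.02],
    [0,0,-0.02],
    [0,0,-0.01],
    [0,0,0],
    [0,0,0],
  ],
  delta_rot=[
    [0,0,0],
    [0,0,0],
    [0,0,0],
    [0,0,0],
    [0,0,0],
    [0,0,0],
    [0,0,0],
    [0,0,0],
    [0,0,0],
    [0,0,0],
  ],
  grip=[0.32,0.32,0.32,0.32,0.32,0.32,0.32,0.32,0.32,0.32],
)

```text
clock: 9.52
tool_pos: [0.4918, 0.1305, 0.3007]
eef_rot: [-0.151, 0.989, -0.0, -0.001]
contact_force: [0.2, -0.0, -1.7]
opening: 0.664
finger_force: 18.5
```

```bash
python3 - <<'E'
from h import *
p,q,s=tool();c=Cam('wrist');print(p,q.as_matrix()[:,:2].T.round(3),s['contact_force'],s['opening']*88,s['finger_force'],s['moment'])
im=r.snapshot('wrist')
for t in['tip_l','tip_r','pliers']:
    print(t,[(np.round(q.inv().apply(np.array(d['point'])-p),4).tolist(),round(d['confidence'],2)) for d in r.look_for('wrist',t)][:4])
G=q.apply([[0,-.009,.178],[0,.009,.178],[0,0,.116],[0,-.009,.0]])+p
print(c.proj(G))
cv2.imwrite('pics/w4raw.png',im);cv2.imwrite('pics/w4.png',cv2.resize(im[110:290,160:400],(800,600),interpolation=cv2.INTER_CUBIC))
E
```

```text
[0.49184517 0.13051272 0.30073165] [[-0.955 -0.298  0.001]
 [-0.298  0.955 -0.   ]] [ 0.17088723 -0.00744209 -1.66706081] 58.425200429497565 18.45259283843916 [0.02399835 0.01873833 0.02475741]
tip_l [([0.0042, 0.0227, 0.0504], 0.72)]
tip_r [([0.0042, 0.0227, 0.0504], 0.72)]
pliers [([-0.0005, -0.0017, 0.0545], 0.88)]
[[264.85815286 202.34752225]
 [285.48541976 202.31164418]
 [275.09567326 229.53161196]
 [247.70376935 362.90810871]]
```

View pics/w4.png

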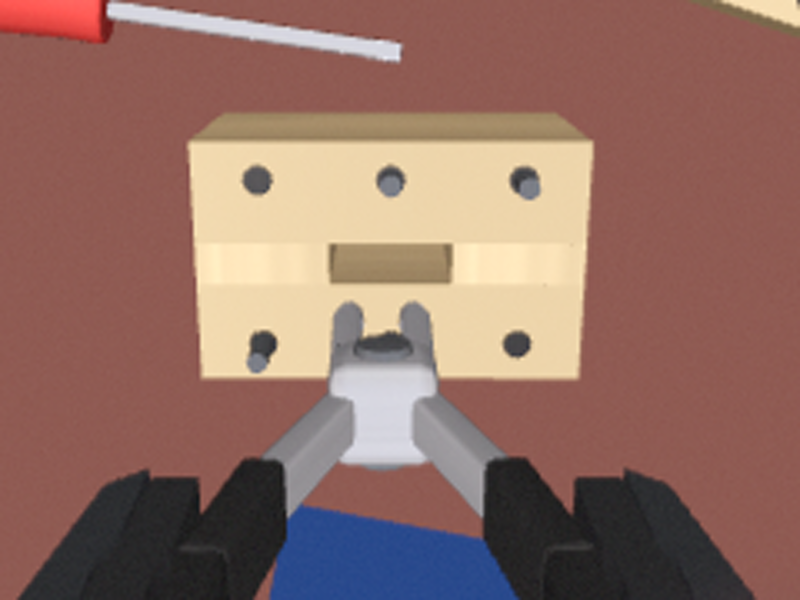

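Call:
play_rows(
  translation=[
    [0.0085,-0.0382,0],
    [0.0085,-0.0382,0],
    [0.0085,-0.0382,0],
    [0.0085,-0.0382,0],
    [0.0085,-0.0382,0],
    [0.0085,-0.0382,0],
    [0.0085,-0.0382,0],
    [0.0087,-0.0383,0],
    [0,0,0],
    [0,0,0],
    [0,0,0],
    [0,0,0],
    [0,0,0],
    [0,0,0],
    [0,0,0.014],
    [0,0,0.014],
    [0,0,0],
    [0,0,0],
  ],
  delta_rot=[
    [0,0,0],
    [0,0,0],
    [0,0,0],
    [0,0,0],
    [0,0,0],
    [0,0,0],
    [0,0,0],
    [0,0,0],
    [0,0,10.1],
    [0,0,10.1],
    [0,0,10.1],
    [0,0,10.1],
    [0,0,10.1],
    [0,0,10.1],
    [0,0,0],
    [0,0,0],
    [0,0,0],
    [0,0,0],
  ],
  grip=[0.32,0.32,0.32,0.32,0.32,0.32,0.32,0.32,0.32,0.32,0.32,0.32,0.32,0.32,0.32,0.32,0.32,0.32],
)

```text
clock: 11.98
tool_pos: [0.5182, -0.1815, 0.2729]
eef_rot: [0.368, 0.93, 0.0, -0.0]
contact_force: [-0.3, 0.4, -1.0]
opening: 0.664
finger_force: 18.5
```

```bash
python3 - <<'E'
from h import *
p,q,s=tool();c=Cam('wrist');print(p,q.as_matrix()[:,:2].T.round(3),s['contact_force'],s['opening']*88,s['finger_force'],s['q'])
im=r.snapshot('wrist')
for t in['tip_l','tip_r','eye_l','eye_r']:
    print(t,[(np.round(d['point'],4).tolist(),round(d['confidence'],2)) for d in r.look_for('wrist',t)][:4])
G=q.apply([[0,-.009,.1798],[0,.009,.1798]])+p
print(c.proj(G),c.proj([[.5115,-.1881,.081],[.5241,-.1747,.081],[.498,-.1611,.089]]))
cv2.imwrite('pics/w5raw.png',im);cv2.imwrite('pics/w5.png',cv2.resize(im[150:270,200:360],(800,600),interpolation=cv2.INTER_CUBIC))
E
```

```text
[ 0.51816832 -0.18146943  0.27291799] [[-0.729  0.685  0.001]
 [ 0.685  0.729  0.   ]] [-0.34758206  0.44359753 -0.96183359] 58.43141296770976 18.453450513188727 [ 0.36242247  0.62980861 -0.17965489  1.82926258  0.16412726  0.69729642
  0.90674237]
tip_l [([0.5256, -0.1663, 0.2192], 0.77), ([0.5013, -0.1876, 0.2245], 0.63)]
tip_r [([0.5256, -0.1663, 0.2192], 0.77), ([0.5013, -0.1876, 0.2245], 0.63)]
eye_l [([0.5047, -0.1889, 0.0806], 0.73)]
eye_r [([0.5047, -0.1889, 0.0806], 0.73)]
[[264.71735581 202.42605002]
 [285.20091024 202.39355289]] [[264.69956154 198.2219198 ]
 [284.79578765 198.19372279]
 [276.07263418 169.38907843]]
```

View pics/w5.png

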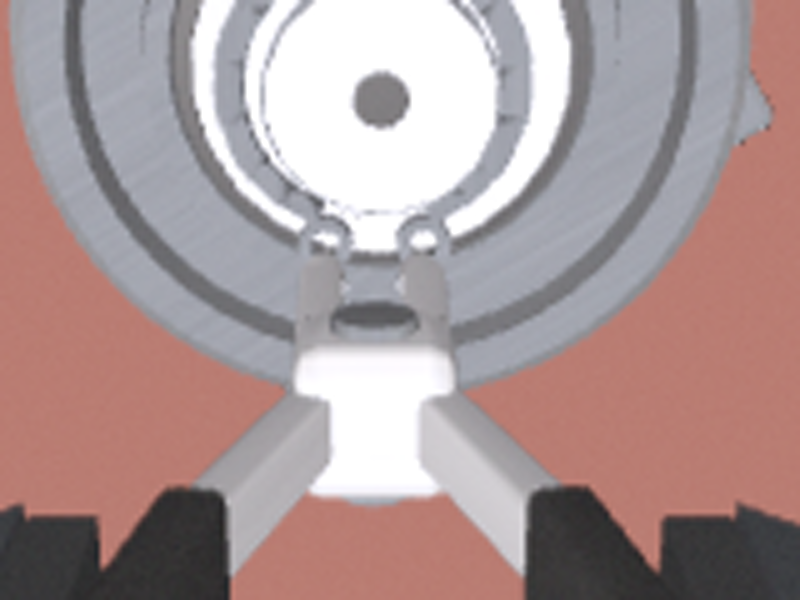

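```bash
python3 - <<'E'
import cv2,numpy as np
np.set_printoptions(linewidth=220)
g=cv2.cvtColor(cv2.imread('pics/w5raw.png'),cv2.COLOR_BGR2GRAY)
print('cols',list(range(258,294)))
for v in range(189,212):print(v,g[v,258:294])
E
```

```text
cols [258, 259, 260, 261, 262, 263, 264, 265, 266, 267, 268, 269, 270, 271, 272, 273, 274, 275, 276, 277, 278, 279, 280, 281, 282, 283, 284, 285, 286, 287, 288, 289, 290, 291, 292, 293]
189 [163 165 162 134 108 158 206 243 255 255 255 255 255 255 255 255 255 255 255 255 255 255 255 255 255 255 255 255 255 230 178 168 162 158 160 167]
190 [162 163 164 162 128  94 125 238 196 226 255 255 255 255 255 255 255 255 255 255 255 255 255 255 255 255 230 227 193 177 164 165 167 163 166 165]
191 [161 162 162 161 151 120 143 254 255 240 245 229 242 255 255 255 255 255 255 255 255 255 255 229 226 228 221 180 167 165 164 163 164 164 213 234]
192 [198 166 163 162 160 135 189 232 235 254 231 252 241 240 227 193 191 224 226 226 241 242 226 235 253 206 201 179 164 163 163 163 190 235 254 255]
193 [253 236 196 166 165 145 119 142 132 173 225 255 255 224 251 253 254 255 255 255 255 254 254 207 155 131 127 135 161 163 164 213 253 255 255 255]
194 [255 255 252 179 165 160 158 159 158 132 127 229 255 255 255 255 255 255 255 255 255 255 213 140 143 158 161 162 165 164 148 251 255 255 255 255]
195 [239 255 2
[... 1835 characters left out ...]
193 169 165 164 166 165 167 165 163 165 194 189 164 162 158 157 158 156 156 151 154 165 164 166 164]
208 [164 162 165 161 160 158 159 158 156 151 176 173 165 163 163 162 168 167 167 167 164 169 187 165 162 161 159 158 158 156 151 148 163 165 167 169]
209 [166 160 164 161 161 157 159 156 155 151 149 164 164 163 165 167 170 169 166 164 164 165 164 163 162 161 158 159 157 155 153 150 163 168 169 169]
210 [166 163 164 161 160 160 157 156 155 150 140 162 134 136 135 124 119 118 116 117 134 150 155 162 162 160 160 158 156 155 152 154 169 170 170 169]
211 [165 162 164 162 160 161 157 155 155 125 114 103  95  94  94  91  91  92  90  89  94  98 101 115 145 161 160 158 156 155 153 149 168 167 168 167]
```

```bash
python3 - <<'E'
from h import *
p,q,s=tool();c=Cam('wrist')
for n,P in dict(sh_front=[.0035,-.009,.176],sh_c=[0,-.009,.176],pin_front=[.0015,-.009,.1798],pin_c=[0,-.009,.1798],jbtop_front=[.011,0,.106],jbtop_back=[-.011,0,.106],jbbot_front=[.011,0,.126],jbtop_l=[.011,-.011,.106],jbtop_r=[.011,.011,.106],eyec=None).items():
    if P: print(n,c.proj(q.apply(P)+p).round(2))
m=np.array([[.5115,-.1881,.081],[.5241,-.1747,.081]]);print(q.inv().apply(m-p))
E
```

```text
sh_front [[264.6  199.91]]
sh_c [[264.65 203.77]]
pin_front [[264.77 200.82]]
pin_c [[264.8  202.45]]
jbtop_front [[274.81 220.58]]
jbtop_back [[274.9  251.48]]
jbbot_front [[274.88 210.49]]
jbtop_l [[257.73 220.61]]
jbtop_r [[291.9  220.55]]
[[ 0.00058923 -0.0096479   0.19253748]
 [ 0.00059531  0.00874558  0.19254655]]
```

Call:
play_rows(
  translation=[
    [0.0006,0,0.003],
    [0,0,0.003],
    [0,0,0.003],
    [0,0,0],
    [0,0,0],
  ],
  delta_rot=[
    [0,0,0],
    [0,0,0],
    [0,0,0],
    [0,0,0],
    [0,0,0],
  ],
  grip=[0.32,0.32,0.32,0.32,0.32],
)

```text
clock: 12.85
tool_pos: [0.5178, -0.181, 0.2642]
eef_rot: [0.369, 0.93, 0.0, 0.0]
contact_force: [-0.3, 0.3, -2.1]
opening: 0.663
finger_force: 18.5
```

```bash
python3 - <<'E'
from h import *
p,q,s=tool();c=Cam('wrist');print(p,s['contact_force'],s['opening']*88,s['finger_force'])
ims=[r.snapshot('wrist').astype(float) for _ in range(3)];im=np.mean(ims,0).astype(np.uint8)
m=np.array([[.5115,-.1881,.081],[.5241,-.1747,.081]]);print(q.inv().apply(m-p),c.proj(m))
for P in ([.0035,-.009,.176],[.0015,-.009,.1798],[0,-.009,.1798]):print(c.proj(q.apply(P)+p).round(2))
cv2.imwrite('pics/w6raw.png',im);cv2.imwrite('pics/w6.png',cv2.resize(im[175:220,245:305],(800,600),interpolation=cv2.INTER_CUBIC))
E
```

```text
[ 0.51780605 -0.18096911  0.26418506] [-0.29855125  0.3149753  -2.0528312 ] 58.37284783686955 18.45318368577864
[[-0.00029344 -0.00952711  0.18318441]
 [-0.00028594  0.00886637  0.18318566]] [[264.29941315 201.62555055]
 [284.98340386 201.58331044]]
[[264.57 199.91]]
[[264.74 200.82]]
[[264.76 202.45]]
```

View pics/w6.png

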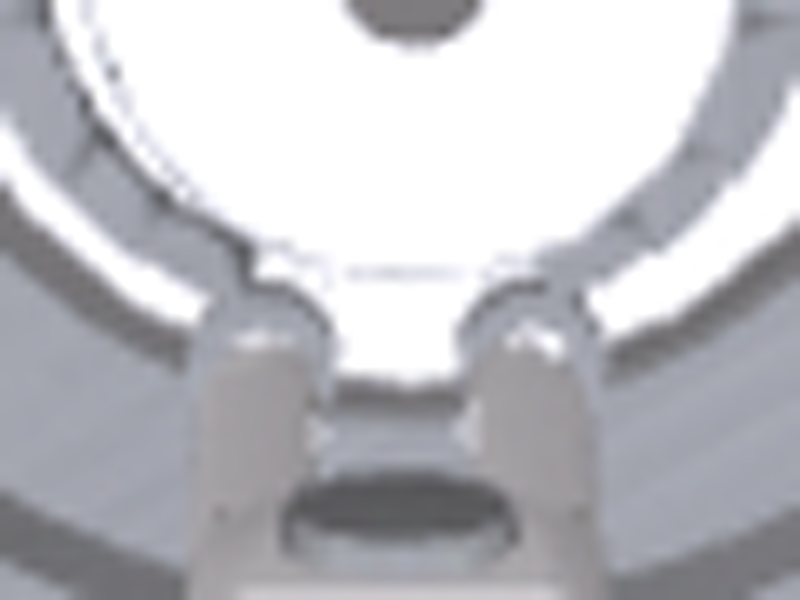

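Call:
play_rows(
  translation=[
    [0.0004,0,0.001],
    [0,0,0.0015],
    [0,0,0],
    [0,0,0],
  ],
  delta_rot=[
    [0,0,0],
    [0,0,0],
    [0,0,0],
    [0,0,0],
  ],
  grip=[0.32,0.32,0.32,0.32],
)

```text
clock: 13.5
tool_pos: [0.5175, -0.1807, 0.2617]
eef_rot: [0.369, 0.93, 0.0, 0.0]
contact_force: [0.7, 0.7, -1.6]
opening: 0.664
finger_force: 18.5
```

```bash
cat > look.py <<'E'
from h import *
import sys
np.set_printoptions(linewidth=240)
p,q,s=tool();c=Cam('wrist');print(s['clock'],p.round(4),np.round(s['contact_force'],2),np.round(s['opening']*88,2),s['finger_force'].__round__(1) if hasattr(s['finger_force'],'__round__') else s['finger_force'])
im=np.mean([r.snapshot('wrist').astype(float) for _ in range(3)],0).astype(np.uint8)
m=np.array([[.5115,-.1881,.081],[.5241,-.1747,.081]]);print(c.proj(m).round(2).tolist(),q.inv().apply(m-p).round(4).tolist(),q.as_matrix()[2].round(4))
n=sys.argv[1];cv2.imwrite(f'pics/{n}raw.png',im)
g=cv2.cvtColor(im,cv2.COLOR_BGR2GRAY)
if len(sys.argv)>2:
    u0,u1,v0,v1=map(int,sys.argv[2:6])
    for v in range(v0,v1):print(v,g[v,u0:u1])
cv2.imwrite(f'pics/{n}.png',cv2.resize(im[150:240,215:335],(800,600),interpolation=cv2.INTER_CUBIC))
E
python3 look.py w7 258 294 192 208
```

```text
13.5 [ 0.5175 -0.1807  0.2617] [ 0.71  0.7  -1.62] 58.4 18.5
[[264.24, 202.94], [285.09, 202.9]] [[-0.0007, -0.0095, 0.1807], [-0.0007, 0.0089, 0.1807]] [ 0.e+00  1.e-04 -1.e+00]
192 [111 139 163 233 255 255 255 255 255 255 255 255 255 255 255 255 255 255 255 255 255 255 255 255 255 255 255 255 255 255 255 255 202 157 123 156]
193 [160 140 122 127 174 223 255 255 255 255 255 255 255 255 255 255 255 255 255 255 255 255 255 255 255 255 255 255 255 255 254 199 160 149 144 152]
194 [164 161 159 133 100 132 184 208 243 255 255 255 255 255 255 255 255 255 255 255 255 255 255 255 255 255 255 255 230 194 187 168 165 164 165 165]
195 [162 161 162 156 129  99 199 235 207 226 247 255 255 255 255 255 255 255 255 255 255 255 255 255 255 228 226 192 176 166 165 165 165 165 165 213]
196 [162 162 163 164 141 111 222 235 244 253 240 242 251 244 243 243 242 242 243 248 248 255 233 241 226 232 255 208 167 163 164 163 163 162 213 252]
197 [196 166 164 164 151 117 152 167 171 229 233 254 255 253 249 241 242 224 228 241 240 241 251 252 203 142 151 122 160 163 163 162 212 252 255 255]
198 [252 236 195 167 
[... 778 characters left out ...]
166 234 255 255 255 255 255 255 255 255 205 157 159 160 158 156 156 155 154 159 166 153 120 124 125]
204 [151 167 166 161 159 157 156 154 154 150 140 167 151 183 183 218 236 243 238 216 214 185 158 160 160 158 157 156 155 155 152 168 160 128 143 146]
205 [161 162 166 160 160 158 157 155 154 150 128 168 122 119 119 134 145 154 145 132 132 138 186 164 160 159 158 157 156 154 152 170 158 162 164 163]
206 [165 160 167 161 159 158 157 156 155 149 170 143 125 120 119 119 118 118 117 119 118 161 187 164 160 159 159 156 156 155 152 156 164 165 165 164]
207 [167 161 163 161 159 159 157 156 155 149 174 182 146 138 133 133 135 133 135 133 133 182 188 163 161 159 158 157 156 155 150 154 163 164 165 168]
```

Call:
play_rows(
  translation=[
    [0,0,0],
    [0,0,0.001],
    [0,0,0.001],
    [0,0,0.0005],
    [0,0,0],
  ],
  delta_rot=[
    [0,0,0],
    [0,0,0],
    [0,0,0],
    [0,0,0],
    [0,0,0],
  ],
  grip=[0.305,0.305,0.305,0.305,0.305],
)

```text
clock: 14.28
tool_pos: [0.5175, -0.1807, 0.2591]
eef_rot: [0.369, 0.93, 0.0, -0.0]
contact_force: [-0.0, 0.1, -1.7]
opening: 0.654
finger_force: 18.7
```

```bash
python3 look.py w8 256 296 194 210
```

```text
14.275 [ 0.5175 -0.1807  0.2591] [-0.02  0.06 -1.73] 57.55 18.7
[[264.15, 203.83], [285.19, 203.79]] [[-0.0007, -0.0095, 0.1781], [-0.0007, 0.0089, 0.1781]] [ 1.e-04  1.e-04 -1.e+00]
194 [160 160 163 163 124  96 160 204 241 255 255 255 255 255 255 255 255 255 255 255 255 255 255 255 255 255 255 255 255 255 255 255 241 190 165 156 154 158 162 165]
195 [159 162 162 162 159 132 100 119 175 208 243 255 255 255 255 255 255 255 255 255 255 255 255 255 255 255 255 255 255 255 231 188 180 167 164 164 165 165 167 213]
196 [164 162 162 161 162 156 127  96 223 254 242 229 246 255 255 255 255 255 255 255 255 255 255 255 255 255 255 229 204 188 176 165 165 165 165 165 164 212 234 253]
197 [237 180 163 162 162 163 140 111 251 255 255 254 255 240 226 241 230 233 240 242 243 244 245 243 227 254 228 248 230 183 164 163 163 163 163 163 227 253 255 255]
198 [255 252 204 167 164 164 151 116 147 151 173 230 255 254 255 254 252 254 242 241 241 240 254 254 252 255 204 153 134 111 159 163 163 163 213 252 255 255 255 255]
199 [255 255 252 236 196 167 162 140 143 143 116 128 200 254 255 255 255 255 255 255 25
[... 1038 characters left out ...]
155 150 158 159 129 144 162 164 162]
206 [163 163 161 162 163 159 158 157 157 154 152 148 163 170 121 110 119 119 136 145 132 130 126 142 180 162 160 157 158 157 156 155 150 150 156 161 164 165 165 164]
207 [163 164 165 165 164 159 158 158 156 154 152 147 223 160 124 122 122 119 119 120 119 120 121 108 206 166 159 158 158 156 155 154 150 148 164 164 164 164 166 168]
208 [166 165 168 163 164 160 159 158 157 155 152 147 180 155 150 141 143 135 136 136 134 134 134 141 209 165 161 159 158 157 155 154 151 151 163 165 165 169 171 168]
209 [167 166 164 162 164 160 159 157 155 155 152 147 135 159 162 164 166 167 164 160 160 161 162 163 162 160 161 160 158 157 155 154 152 147 163 168 170 170 168 167]
```

View pics/w8.png

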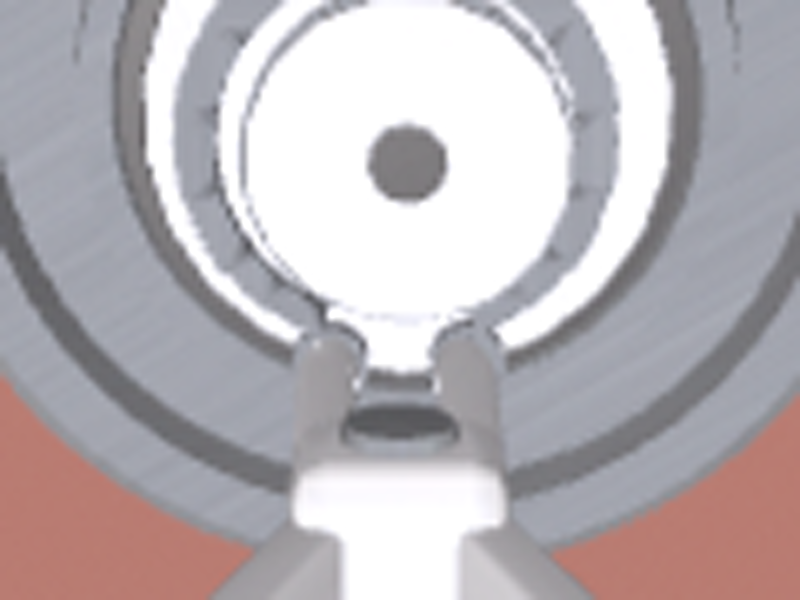

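Call:
play_rows(
  translation=[
    [0,0,0.0006],
    [0,0,0.0006],
    [0,0,0],
    [0,0,0],
  ],
  delta_rot=[
    [0,0,0],
    [0,0,0],
    [0,0,0],
    [0,0,0],
  ],
  grip=[0.305,0.305,0.305,0.305],
)

```text
clock: 14.92
tool_pos: [0.5174, -0.1807, 0.2579]
eef_rot: [0.369, 0.93, 0.0, -0.0]
contact_force: [-1.2, -0.7, -2.0]
opening: 0.656
finger_force: 18.6
```

```bash
python3 look.py w9 256 296 196 206
```

```text
14.925 [ 0.5174 -0.1807  0.2579] [-1.23 -0.69 -1.95] 57.74 18.6
[[264.1, 204.24], [285.22, 204.19]] [[-0.0008, -0.0095, 0.1769], [-0.0008, 0.0089, 0.1769]] [ 1.e-04  0.e+00 -1.e+00]
196 [163 162 163 162 161 148 114  93 228 235 228 247 255 255 255 255 255 255 255 255 255 255 255 255 255 255 255 255 229 228 192 176 163 165 165 165 165 165 191 239]
197 [194 164 161 161 161 159 133 102 186 252 254 242 242 222 241 255 255 255 255 255 255 255 255 255 255 228 242 228 220 218 169 164 163 163 163 163 213 251 252 255]
198 [255 217 168 163 163 164 143 111 150 175 230 252 254 254 241 240 241 227 209 206 219 241 242 241 225 250 208 199 136 126 160 163 162 163 162 214 254 255 255 255]
199 [255 255 246 209 168 164 153 121 115 114 129 172 229 255 255 255 254 254 255 235 253 255 255 254 253 211 129 141 127 126 147 162 163 212 251 255 255 255 255 255]
200 [239 255 255 252 168 150 162 160 159 134 157 131 128 253 255 255 255 255 255 255 255 255 255 255 212 144 155 157 157 159 161 162 133 194 255 255 255 255 255 255]
201 [149 188 237 209 142 161 166 164 159 151 154 161 128 201 254 255 255 255 255 255 255 255 255 238 146 157 156 156 156 155 158 164 164 141 200 254 255 237 215 165]
202 [115 122 146 146 162 167 169 164 158 154 149 152 162 141 227 255 255 255 255 255 255 255 255 181 152 152 157 157 156 155 152 159 166 164 215 212 164 143 131 111]
203 [120 117 114 160 165 162 161 160 157 154 152 144 156 161 225 254 255 255 255 255 255 255 255 178 151 156 159 158 158 155 152 152 160 164 165 132 111 109 118 123]
204 [133 122 131 159 163 160 157 157 155 154 151 151 150 164 236 255 255 255 255 255 255 255 255 191 153 161 159 157 157 156 154 154 153 165 165 116 117 125 126 144]
205 [165 157 152 158 162 160 158 157 156 155 152 150 137 165 185 210 234 235 255 255 255 255 241 192 159 180 160 158 157 156 154 155 149 157 165 128 126 144 162 164]
```

Call:
play_rows(
  translation=[
    [0,0,0],
    [0,0,-0.0001],
    [0,0,-0.0001],
    [0,0,-0.0001],
    [0,0,0],
    [0,0,0],
  ],
  delta_rot=[
    [0,0,0],
    [0,0,0],
    [0,0,0],
    [0,0,0],
    [0,0,0],
    [0,0,0],
  ],
  grip=[0.27,0.24,0.21,0.18,0.18,0.18],
)

```text
clock: 15.82
tool_pos: [0.5175, -0.1807, 0.2583]
eef_rot: [0.369, 0.93, 0.0, -0.0]
contact_force: [-0.4, 0.2, -2.0]
opening: 0.592
finger_force: 21.2
```

```bash
python3 look.py w10 254 298 196 206
```

```text
15.825 [ 0.5175 -0.1807  0.2583] [-0.42  0.2  -2.01] 52.1 21.2
[[264.15, 204.1], [285.24, 204.05]] [[-0.0007, -0.0095, 0.1773], [-0.0007, 0.0089, 0.1773]] [ 0.  0. -1.]
196 [165 162 162 162 162 162 137 106 157 253 255 243 212 211 246 255 255 255 255 255 255 255 255 255 255 255 255 255 255 255 230 210 184 176 166 166 166 166 166 166 191 215 252 255]
197 [255 200 166 163 163 163 149 120 147 254 255 255 253 253 241 229 242 244 251 255 255 255 255 255 255 255 255 229 242 228 240 219 170 164 165 165 164 164 163 233 252 254 255 255]
198 [255 255 221 171 165 165 159 131 150 177 232 255 255 255 255 227 254 249 244 247 229 227 226 226 227 241 241 251 254 206 204 165 153 162 163 164 163 215 254 255 255 255 255 255]
199 [215 255 255 239 196 168 164 135 117 116 130 148 230 255 255 254 255 255 255 255 255 255 255 255 236 255 255 255 214 131 129 122 147 163 163 177 214 254 255 255 255 255 255 217]
200 [135 188 239 255 174 150 164 161 158 160 159 127 127 202 254 255 255 255 255 255 255 255 255 255 255 255 255 191 147 158 160 161 160 162 164 111 251 255 255 255 255 255 217 140]
201 [118 124 149 158 
[... 188 characters left out ...]
4 170 163 155 151 146 166 166 128 201 254 255 255 255 255 255 255 255 255 255 255 157 162 167 153 155 156 158 157 157 155 141 209 165 133 116 110 119 125]
203 [143 121 121 155 168 165 162 158 155 154 148 154 165 164 189 255 255 255 255 255 255 255 255 255 255 255 167 165 156 152 157 157 156 156 155 155 153 141 113 110 118 125 126 146]
204 [164 163 153 166 166 160 158 157 155 154 150 149 165 165 215 255 255 255 255 255 255 255 255 255 255 255 178 165 156 160 158 158 157 157 156 155 154 143 120 125 127 147 162 163]
205 [166 167 167 168 166 160 158 157 156 155 150 145 166 168 149 159 184 185 210 235 238 255 255 242 217 214 173 168 152 157 159 157 156 157 156 155 153 140 128 146 162 164 165 165]
```

Call:
play_rows(
  translation=[
    [0.0001,0,-0.0001],
    [0.0001,0.0001,-0.0001],
    [0.0001,0.0001,-0.0001],
    [0.0001,0.0001,-0.0001],
    [0.0001,0.0001,-0.0001],
    [0.0001,0.0001,-0.0001],
    [0,0.0001,0],
    [0,0,0],
  ],
  delta_rot=[
    [0,0,0],
    [0,0,0],
    [0,0,0],
    [0,0,0],
    [0,0,0],
    [0,0,0],
    [0,0,0],
    [0,0,0],
  ],
  grip=[0.14,0.1,0.06,0.02,-0.02,-0.055,-0.055,-0.055],
  squeeze=50,
)

```text
clock: 16.98
tool_pos: [0.5174, -0.1799, 0.2589]
eef_rot: [0.369, 0.93, 0.0, 0.0]
contact_force: [-0.7, -0.3, -1.4]
opening: 0.475
finger_force: 27.1
```

```bash
python3 look.py w11 250 302 194 207
```

```text
16.975 [ 0.5174 -0.1799  0.2589] [-0.72 -0.31 -1.4 ] 41.84 27.1
[[263.51, 204.51], [284.55, 204.47]] [[-0.0013, -0.0101, 0.1779], [-0.0013, 0.0083, 0.1779]] [-0.  0. -1.]
194 [164 165 166 169 164 122 157 236 255 255 242 245 255 255 255 255 255 255 255 255 255 255 255 255 255 255 255 255 255 255 255 255 255 255 255 255 255 255 255 204 176 120 152 154 154 158 165 167 191 254 255 255]
195 [165 166 165 165 166 162 120 134 221 255 255 255 231 211 245 255 255 255 255 255 255 255 255 255 255 255 255 255 255 255 255 255 255 255 255 255 255 233 178 143 143 162 167 167 167 167 167 169 234 255 255 255]
196 [236 174 163 163 163 164 146 109 124 255 255 239 255 255 228 212 247 255 255 255 255 255 255 255 255 255 255 255 255 255 255 255 255 255 232 230 227 254 151 129 163 168 167 167 166 166 214 253 255 255 255 221]
197 [183 211 170 164 164 165 154 124 145 255 255 255 255 255 249 254 243 231 246 255 255 255 255 255 255 255 255 255 255 255 255 246 229 229 222 252 254 255 221 168 165 164 165 165 165 233 254 255 255 255 170 134]
198 [127 141 209 197 169 166 161 132 150 233 255 255 255 255 255 255 255 
[... 1152 characters left out ...]
8 156 158 158 159 158 161 152 128 128 147 162 165 167 168]
204 [167 167 170 179 166 162 159 157 155 154 151 164 166 145 238 255 255 255 255 255 255 255 255 255 255 255 255 255 255 255 255 255 255 215 171 167 155 153 158 157 157 156 155 156 156 149 163 165 167 166 169 173]
205 [166 166 173 181 169 162 160 158 156 154 148 145 167 155 149 162 158 187 187 216 237 238 255 255 255 255 255 255 255 242 240 218 214 161 167 168 155 156 157 157 157 156 156 155 148 167 167 167 169 172 172 171]
206 [167 169 172 181 172 162 161 159 156 155 150 153 169 150 124 116 112 121 121 134 146 146 159 186 189 188 188 165 162 148 146 134 132 130 169 146 180 159 158 157 157 157 157 155 144 165 168 171 172 171 170 169]
```

Call:
play_rows(
  translation=[
    [0.0001,0.0001,-0.0001],
    [0.0001,0.0001,-0.0001],
    [0.0001,0.0001,-0.0001],
    [0.0001,0.0001,-0.0001],
    [0.0001,0.0001,-0.0001],
    [0.0001,0.0001,-0.0001],
    [0.0001,0.0001,-0.0001],
    [0.0001,0,-0.0001],
    [0,0,0],
    [0,0,0],
  ],
  delta_rot=[
    [0,0,0],
    [0,0,0],
    [0,0,0],
    [0,0,0],
    [0,0,0],
    [0,0,0],
    [0,0,0],
    [0,0,0],
    [0,0,0],
    [0,0,0],
  ],
  grip=[-0.09,-0.12,-0.15,-0.18,-0.21,-0.24,-0.27,-0.3,-0.3,-0.3],
  squeeze=58,
)

```text
clock: 18.38
tool_pos: [0.5173, -0.1787, 0.2597]
eef_rot: [0.369, 0.93, 0.0, -0.0]
contact_force: [0.5, 0.7, -1.2]
opening: 0.356
finger_force: 35.2
```

```bash
python3 look.py w12 246 306 193 208; python3 - <<'E'
from h import *
c=Cam('wrist');im=cv2.imread('pics/w12raw.png');g=cv2.cvtColor(im,cv2.COLOR_BGR2GRAY)
w=g[160:190,262:290];ys,xs=np.nonzero(w<160);print('hole',xs.mean()+262,ys.mean()+160,len(xs),c.proj([.498,-.1611,.089]))
E
```

```text
18.375 [ 0.5173 -0.1787  0.2597] [ 0.51  0.67 -1.15] 31.36 35.2
[[262.57, 205.24], [283.53, 205.2]] [[-0.0022, -0.0109, 0.1787], [-0.0022, 0.0075, 0.1787]] [ 1.e-04  2.e-04 -1.e+00]
193 [224 178 166 166 167 166 153 177 255 255 255 246 233 255 255 255 255 255 255 255 255 255 255 255 255 255 255 255 255 255 255 255 255 255 255 255 255 255 255 255 255 255 255 255 202 221 255 212 158 162 167 168 168 169 194 218 255 255 206
 125]
194 [255 242 175 165 165 164 165 147 180 255 242 255 244 247 255 255 255 255 255 255 255 255 255 255 255 255 255 255 255 255 255 255 255 255 255 255 255 255 255 255 255 255 255 204 251 255 244 163 165 168 167 168 168 186 254 255 255 219 135
 112]
195 [191 244 222 171 166 167 166 146 121 205 255 255 255 255 232 245 255 255 255 255 255 255 255 255 255 255 255 255 255 255 255 255 255 255 255 255 255 255 255 255 255 248 215 251 255 255 180 166 168 168 167 166 166 239 255 255 219 144 113
 118]
196 [129 156 235 221 173 166 168 148 118 224 255 255 255 255 255 245 231 247 255 255 255 255 255 255 255 255 255 255 255 255 255 255 255 255 255 255 255 255 255 243 255 231 255 
[... 2162 characters left out ...]
 255 255 255 255 255 255 255 255 255 251 243 218 167 135 115 167 154 159 160 160 161 159 160 165 163 160 172 173 171 171 170
 169]
206 [169 168 178 190 193 179 164 164 162 159 158 154 148 124 121 120 116 122 141 148 175 164 186 188 213 237 240 255 255 255 246 219 216 216 191 164 161 163 149 133 112 118 124 146 151 159 161 161 159 160 161 167 158 163 171 169 171 168 169
 168]
207 [170 169 174 188 192 187 169 165 164 160 159 156 148 155 137 126 124 123 121 118 117 115 122 123 133 146 148 161 162 174 150 135 132 133 121 113 115 118 120 122 125 128 143 141 157 160 160 159 160 161 164 165 156 162 169 169 169 167 169
 172]
hole 274.05102040816325 175.78571428571428 98 [[274.33787602 175.50533671]]
```

View pics/w12.png

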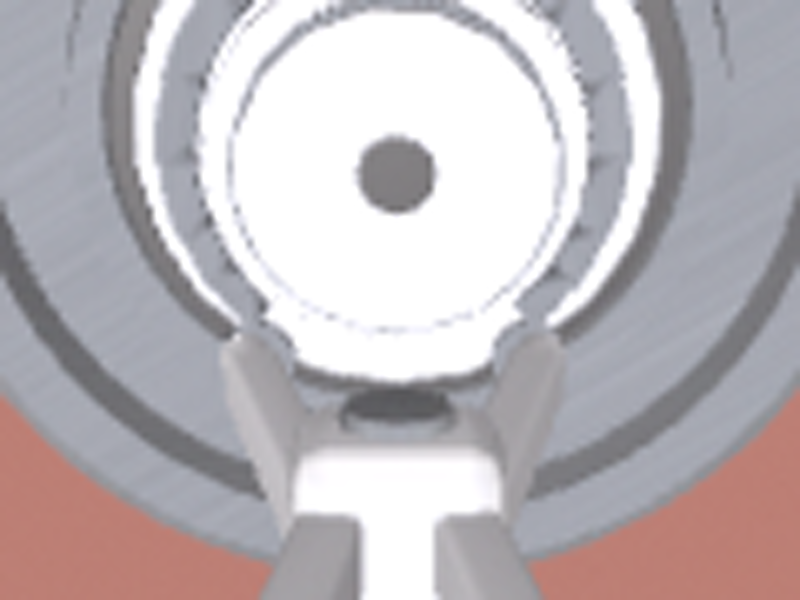

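Call:
play_rows(
  translation=[
    [0,0,-0.0001],
    [0.0001,0,0],
    [0,0,0],
    [0,0,0.0005],
    [0,0,0.0005],
    [0,0,0.0005],
    [0,0,0.0005],
    [0,0,0.0005],
    [0,0,0.0005],
    [0,0,0],
  ],
  delta_rot=[
    [0,0,0],
    [0,0,0],
    [0,0,0],
    [0,0,0],
    [0,0,0],
    [0,0,0],
    [0,0,0],
    [0,0,0],
    [0,0,0],
    [0,0,0],
  ],
  grip=[-0.32,-0.345,-0.345,-0.345,-0.345,-0.345,-0.345,-0.345,-0.345,-0.345],
)

```text
clock: 19.77
tool_pos: [0.5173, -0.1787, 0.2568]
eef_rot: [0.369, 0.93, 0.0, -0.0]
contact_force: [0.4, -0.7, -2.0]
opening: 0.334
finger_force: 38.0
```

```bash
python3 look.py w13 | head -3; python3 - <<'E'
from h import *
c=Cam('wrist')
for t in['ring_back','ring']:
    print(t,[(np.round(d['point'],4).tolist(),round(d['confidence'],2)) for d in r.look_for('wrist',t)][:2])
# difference old/new edges around ring back: column profile through axle
g=[cv2.cvtColor(cv2.imread(f'pics/{n}raw.png'),cv2.COLOR_BGR2GRAY) for n in('w12','w13')]
for v in range(130,176,1):print(v,g[0][v,274],g[1][v,274],end=' | ')
E
```

```text
19.775 [ 0.5173 -0.1787  0.2568] [ 0.43 -0.66 -2.01] 29.38 38.0
[[262.58, 206.32], [283.75, 206.28]] [[-0.0022, -0.0108, 0.1758], [-0.0022, 0.0076, 0.1758]] [ 1.e-04  1.e-04 -1.e+00]
ring_back [([0.4888, -0.1509, 0.0715], 0.76), ([0.4869, -0.1483, 0.0453], 0.22)]
ring [([0.4868, -0.1539, 0.0678], 0.86), ([0.5379, 0.0823, 0.0208], 0.56)]
130 255 255 | 131 255 255 | 132 255 255 | 133 249 255 | 134 188 193 | 135 171 172 | 136 168 168 | 137 167 166 | 138 165 166 | 139 167 167 | 140 168 168 | 141 207 207 | 142 239 255 | 143 178 206 | 144 255 217 | 145 255 255 | 146 255 255 | 147 255 255 | 148 244 255 | 149 160 190 | 150 163 153 | 151 170 163 | 152 255 233 | 153 255 255 | 154 255 255 | 155 255 255 | 156 255 255 | 157 255 255 | 158 255 255 | 159 255 255 | 160 255 255 | 161 255 255 | 162 255 255 | 163 255 255 | 164 255 255 | 165 255 255 | 166 255 255 | 167 255 255 | 168 255 255 | 169 255 255 | 170 197 255 | 171 138 171 | 172 130 130 | 173 130 131 | 174 129 129 | 175 128 129 |
```

Call:
play_rows(
  translation=[
    [0,0,0.0007],
    [0,0,0.0007],
    [0,0,0.0007],
    [0,0,0.0007],
    [0,0,0.0007],
    [0,0,0.0007],
    [0,0,0.0007],
    [0,0,0.0007],
    [0,0,0.0007],
    [0,0,0.0007],
    [0,0,0.0005],
    [0,0,0.0005],
    [0,0,0],
    [0,0,0],
  ],
  delta_rot=[
    [0,0,0],
    [0,0,0],
    [0,0,0],
    [0,0,0],
    [0,0,0],
    [0,0,0],
    [0,0,0],
    [0,0,0],
    [0,0,0],
    [0,0,0],
    [0,0,0],
    [0,0,0],
    [0,0,0],
    [0,0,0],
  ],
  grip=[-0.345,-0.345,-0.345,-0.345,-0.345,-0.345,-0.345,-0.345,-0.345,-0.345,-0.345,-0.345,-0.345,-0.345],
)

```text
clock: 21.78
tool_pos: [0.5173, -0.1787, 0.2488]
eef_rot: [0.369, 0.93, 0.0, -0.0]
contact_force: [-0.7, 0.8, -2.3]
opening: 0.331
finger_force: 38.0
```

```bash
python3 look.py w14 | head -3; python3 - <<'E'
from h import *
c=Cam('wrist')
for t in['ring_back','ring']:
    print(t,[(np.round(d['point'],4).tolist(),round(d['confidence'],2)) for d in r.look_for('wrist',t)][:2])
g=[cv2.cvtColor(cv2.imread(f'pics/{n}raw.png'),cv2.COLOR_BGR2GRAY) for n in('w13','w14')]
for v in range(126,180,1):print(v,g[0][v,274],g[1][v,274],end=' | ')
p,q,s=tool()
print()
for z in(.062,.068,.077,.089):
    for rad in(.0205,.025,.029,.036): print(z,rad,c.proj(np.array([.498-.729*rad,-.1611+.685*rad,z])).round(1)[0,1],end='; ')
E
```

```text
21.775 [ 0.5173 -0.1787  0.2488] [-0.65  0.81 -2.35] 29.16 38.0
[[262.2, 209.26], [283.98, 209.22]] [[-0.0022, -0.0108, 0.1678], [-0.0022, 0.0076, 0.1678]] [ 0.e+00  1.e-04 -1.e+00]
ring_back [([0.4851, -0.1471, 0.0659], 0.78)]
ring [([0.4856, -0.1493, 0.0662], 0.88), ([0.5194, -0.1707, 0.2027], 0.7)]
126 150 149 | 127 154 150 | 128 161 158 | 129 245 154 | 130 255 253 | 131 255 255 | 132 255 255 | 133 255 246 | 134 193 186 | 135 172 171 | 136 168 169 | 137 166 166 | 138 166 166 | 139 167 167 | 140 168 168 | 141 207 218 | 142 255 255 | 143 206 255 | 144 217 226 | 145 255 190 | 146 255 255 | 147 255 255 | 148 255 255 | 149 190 255 | 150 153 219 | 151 163 149 | 152 233 161 | 153 255 161 | 154 255 255 | 155 255 255 | 156 255 255 | 157 255 255 | 158 255 255 | 159 255 255 | 160 255 255 | 161 255 255 | 162 255 255 | 163 255 255 | 164 255 255 | 165 255 255 | 166 255 255 | 167 255 255 | 168 255 255 | 169 255 255 | 170 255 255 | 171 171 255 | 172 130 255 | 173 131 171 | 174 129 129 | 175 129 128 | 176 128 127 | 177 128 128 | 178 129 128 | 179 126 125 | 
0.062 0.0205 147.8; 0.062 0.025 142.5; 0.062 0.029 137.7; 0.062 0.036 129.2; 0.068 0.0205 148.8; 0.068 0.025 143.3; 0.068 0.029 138.4; 0.068 0.036 129.7; 0.077 0.0205 150.4; 0.077 0.025 144.7; 0.077 0.029 139.6; 0.077 0.036 130.6; 0.089 0.0205 152.6; 0.089 0.025 146.7; 0.089 0.029 141.4; 0.089 0.036 132.0;
```

Call:
play_rows(
  translation=[
    [0,0,0.0005],
    [0,0,0.0005],
    [0,0,0.0005],
    [0,0,0.0005],
    [0,0,0.0005],
    [0,0,0.0005],
    [0,0,0],
    [0,0,0],
  ],
  delta_rot=[
    [0,0,0],
    [0,0,0],
    [0,0,0],
    [0,0,0],
    [0,0,0],
    [0,0,0],
    [0,0,0],
    [0,0,0],
  ],
  grip=[-0.345,-0.345,-0.345,-0.345,-0.345,-0.345,-0.345,-0.345],
)

```text
clock: 23.02
tool_pos: [0.5172, -0.1787, 0.2458]
eef_rot: [0.369, 0.93, 0.0, -0.0]
contact_force: [0.2, -0.5, -1.6]
opening: 0.327
finger_force: 38.0
```

Call:
play_rows(
  translation=[
    [0,0,0.0004],
    [0,0,0],
    [0,0,0],
  ],
  delta_rot=[
    [0,0,0],
    [0,0,0],
    [0,0,0],
  ],
  grip=[-0.345,-0.345,-0.345],
)

```text
clock: 23.4
tool_pos: [0.5172, -0.1787, 0.2454]
eef_rot: [0.369, 0.93, 0.0, -0.0]
contact_force: [-0.2, 0.5, -1.5]
opening: 0.332
finger_force: 38.0
```

Call:
play_rows(
  translation=[
    [0,0,0.0004],
    [0,0,0.0002],
    [0,0,0],
    [0,0,0],
  ],
  delta_rot=[
    [0,0,0],
    [0,0,0],
    [0,0,0],
    [0,0,0],
  ],
  grip=[-0.345,-0.345,-0.345,-0.345],
)

```text
clock: 23.9
tool_pos: [0.5173, -0.1787, 0.2448]
eef_rot: [0.369, 0.93, 0.0, -0.0]
contact_force: [-0.6, -0.3, -1.7]
opening: 0.33
finger_force: 38.0
```

```bash
python3 look.py w15 244 306 196 210; python3 - <<'E'
from h import *
c=Cam('wrist')
g=[cv2.cvtColor(cv2.imread(f'pics/{n}raw.png'),cv2.COLOR_BGR2GRAY) for n in('w14','w15')]
for v in range(126,156,1):print(v,g[0][v,274],g[1][v,274],end=' | ')
for z in(.062,.066,.068,.077):
    for rad in(.025,.029,.036): print(z,rad,c.proj(np.array([.498-.729*rad,-.1611+.685*rad,z])).round(1)[0,1],end='; ')
E
```

```text
23.9 [ 0.5173 -0.1787  0.2448] [-0.58 -0.27 -1.68] 29.06 38.0
[[262.02, 210.8], [284.12, 210.75]] [[-0.0022, -0.0108, 0.1638], [-0.0022, 0.0076, 0.1638]] [ 1.e-04  1.e-04 -1.e+00]
196 [255 255 255 255 224 171 165 175 223 255 228 231 255 255 255 255 255 255 255 255 255 255 255 255 255 255 255 255 255 255 255 255 255 255 255 255 255 255 255 255 255 255 255 255 255 255 255 255 255 232 222 255 231 181 166 217 255 255 255
 255 255 255]
197 [255 255 255 255 255 203 169 167 162 215 255 228 233 255 255 255 255 255 255 255 255 255 255 255 255 255 255 255 255 255 255 255 255 255 255 255 255 255 255 255 255 255 255 255 255 255 255 255 232 222 255 230 181 165 216 255 255 255 255
 255 255 255]
198 [255 255 255 255 255 209 146 166 152 127 178 232 244 233 255 255 255 255 255 255 255 255 255 255 255 255 255 255 255 255 255 255 255 255 255 255 255 255 255 255 255 255 255 255 255 255 255 232 223 255 214 179 167 138 227 255 255 255 255
 255 255 220]
199 [215 255 255 255 219 154 133 163 162 162 151 145 219 242 247 255 255 255 255 255 255 255 255 255 255 255 255 255 255 255 255 255 255 255 255 255 255 25
[... 2597 characters left out ...]
60 160 161 168 164 159 159 164 168 172
 174 172 171]
126 149 150 | 127 150 149 | 128 158 154 | 129 154 160 | 130 253 236 | 131 255 255 | 132 255 255 | 133 246 236 | 134 186 170 | 135 171 169 | 136 169 169 | 137 166 166 | 138 166 165 | 139 167 167 | 140 168 168 | 141 218 195 | 142 255 254 | 143 255 255 | 144 226 255 | 145 190 185 | 146 255 225 | 147 255 255 | 148 255 255 | 149 255 255 | 150 219 255 | 151 149 209 | 152 161 157 | 153 161 164 | 154 255 198 | 155 255 255 | 0.062 0.025 143.1; 0.062 0.029 138.2; 0.062 0.036 129.5; 0.066 0.025 143.6; 0.066 0.029 138.7; 0.066 0.036 129.9; 0.068 0.025 143.9; 0.068 0.029 139.0; 0.068 0.036 130.1; 0.077 0.025 145.3; 0.077 0.029 140.2; 0.077 0.036 131.1;
```

Call:
play_rows(
  translation=[
    [0,0,0.0003],
    [0,0,0.0003],
    [0,0,0],
    [0,0,0],
  ],
  delta_rot=[
    [0,0,0],
    [0,0,0],
    [0,0,0],
    [0,0,0],
  ],
  grip=[-0.345,-0.345,-0.345,-0.345],
)

```text
clock: 24.55
tool_pos: [0.5173, -0.1787, 0.2442]
eef_rot: [0.369, 0.93, 0.0, 0.0]
contact_force: [0.3, 0.6, -1.7]
opening: 0.332
finger_force: 38.1
```

Call:
play_rows(
  translation=[
    [0,0,0.0003],
    [0,0,0],
    [0,0,0],
  ],
  delta_rot=[
    [0,0,0],
    [0,0,0],
    [0,0,0],
  ],
  grip=[-0.345,-0.345,-0.345],
)

```text
clock: 24.92
tool_pos: [0.5173, -0.1788, 0.244]
eef_rot: [0.369, 0.93, 0.0, 0.0]
contact_force: [-0.4, -0.3, 0.6]
opening: 0.333
finger_force: 38.1
```

Call:
play_rows(
  translation=[
    [0,0,0.0003],
    [0,0,0],
    [0,0,0],
  ],
  delta_rot=[
    [0,0,0],
    [0,0,0],
    [0,0,0],
  ],
  grip=[-0.345,-0.345,-0.345],
)

```text
clock: 25.3
tool_pos: [0.5174, -0.1788, 0.2439]
eef_rot: [0.369, 0.93, 0.0, 0.0]
contact_force: [-0.5, -1.2, 3.7]
opening: 0.335
finger_force: 38.1
```

Call:
play_rows(
  translation=[
    [0,0,-0.0003],
    [0,0,0],
    [-0.0001,0,0.0001],
    [-0.0001,0,0.0001],
    [-0.0001,0,0.0001],
    [-0.0001,0,0.0001],
    [-0.0001,0,0.0001],
    [-0.0001,0,0.0001],
    [-0.0001,0,0.0001],
    [-0.0001,0,0.0001],
    [0,0,0],
    [0,0,0],
  ],
  delta_rot=[
    [0,0,0],
    [0,0,0],
    [0,0,0],
    [0,0,0],
    [0,0,0],
    [0,0,0],
    [0,0,0],
    [0,0,0],
    [0,0,0],
    [0,0,0],
    [0,0,0],
    [0,0,0],
  ],
  grip=[-0.345,-0.345,-0.305,-0.265,-0.225,-0.185,-0.145,-0.105,-0.065,-0.025,-0.025,-0.025],
)

```text
clock: 26.8
tool_pos: [0.5179, -0.1793, 0.2431]
eef_rot: [0.369, 0.93, 0.0, 0.0]
contact_force: [1.3, 0.6, 4.8]
opening: 0.486
finger_force: 24.6
```

```bash
python3 look.py w16 244 306 199 208; python3 - <<'E'
from h import *
c=Cam('wrist')
g=[cv2.cvtColor(cv2.imread(f'pics/{n}raw.png'),cv2.COLOR_BGR2GRAY) for n in('w15','w16')]
for v in range(126,156,1):print(v,g[0][v,274],g[1][v,274],end=' | ')
for z in(.062,.066,.068,.077):
    for rad in(.025,.029,.036): print(z,rad,c.proj(np.array([.498-.729*rad,-.1611+.685*rad,z])).round(1)[0,1],end='; ')
E
```

```text
26.8 [ 0.5179 -0.1793  0.2431] [1.34 0.58 4.76] 42.75 24.6
[[261.83, 210.39], [284.08, 210.34]] [[-0.0013, -0.0109, 0.1621], [-0.0013, 0.0075, 0.1622]] [-2.e-04  2.e-04 -1.e+00]
199 [187 238 255 255 255 255 255 255 255 255 238 167 197 255 246 255 255 255 255 255 255 255 255 255 255 255 255 255 255 255 255 255 255 255 255 255 255 255 255 255 255 255 255 255 255 231 223 252 227 166 203 255 255 255 255 255 255 255 255
 255 217 132]
200 [125 148 238 255 255 255 255 255 255 255 199 173 177 185 239 248 244 248 255 255 255 255 255 255 255 255 255 255 255 255 255 255 255 255 255 255 255 255 255 255 255 255 255 255 236 240 253 226 178 172 144 254 255 255 255 255 255 255 255
 195 135 110]
201 [116 117 147 213 255 255 255 255 255 255 184 182 180 171 177 219 255 228 211 244 255 255 255 255 255 255 255 255 255 255 255 255 255 255 255 255 255 255 255 255 255 252 230 227 255 225 187 173 164 165 161 240 255 255 255 255 255 219 166
 121 108 117]
202 [118 116 117 134 213 255 255 255 255 246 186 176 169 164 159 167 202 220 243 228 229 248 255 255 255 255 255 255 255 255 255 255 255 255 255 255 255 255 
[... 1320 characters left out ...]
58 144 126 117 117 127 143 157 163 166
 165 168 171]
126 150 147 | 127 149 152 | 128 154 158 | 129 160 234 | 130 236 254 | 131 255 255 | 132 255 255 | 133 236 218 | 134 170 176 | 135 169 170 | 136 169 167 | 137 166 164 | 138 165 163 | 139 167 165 | 140 168 166 | 141 195 193 | 142 254 252 | 143 255 255 | 144 255 184 | 145 185 215 | 146 225 255 | 147 255 255 | 148 255 255 | 149 255 255 | 150 255 219 | 151 209 147 | 152 157 160 | 153 164 163 | 154 198 253 | 155 255 255 | 0.062 0.025 142.2; 0.062 0.029 137.3; 0.062 0.036 128.6; 0.066 0.025 142.8; 0.066 0.029 137.8; 0.066 0.036 129.0; 0.068 0.025 143.1; 0.068 0.029 138.1; 0.068 0.036 129.1; 0.077 0.025 144.5; 0.077 0.029 139.3; 0.077 0.036 130.1;
```

Call:
play_rows(
  translation=[
    [0,0,-0.0004],
    [-0.0001,0,0],
    [-0.0001,0,0],
    [-0.0001,0,0.0001],
    [-0.0001,0,0],
    [0,0,0.0001],
    [-0.0001,0,0],
    [0,0,0.0001],
    [0,0,0],
    [0,0,0],
    [0,0,0],
  ],
  delta_rot=[
    [0,0,0],
    [0,0,0],
    [0,0,0],
    [0,0,0],
    [0,0,0],
    [0,0,0],
    [0,0,0],
    [0,0,0],
    [0,0,0],
    [0,0,0],
    [0,0,0],
  ],
  grip=[-0.025,0.015,0.055,0.095,0.135,0.175,0.215,0.255,0.285,0.295,0.295],
)

```text
clock: 28.32
tool_pos: [0.5181, -0.1797, 0.2432]
eef_rot: [0.369, 0.93, -0.0, -0.0]
contact_force: [-0.3, -0.8, -1.7]
opening: 0.653
finger_force: 18.7
```

```bash
python3 look.py w17 248 300 196 210; python3 - <<'E'
from h import *
c=Cam('wrist')
print(c.proj([[.498,-.1611,.089],[.498+.729*.0286,-.1611-.685*.0286,.066]]))
g=[cv2.cvtColor(cv2.imread(f'pics/{n}raw.png'),cv2.COLOR_BGR2GRAY) for n in('w16','w17')]
for v in range(126,156,1):print(v,g[0][v,274],g[1][v,274],end=' | ')
for z in(.062,.066,.068,.077):
    for rad in(.025,.029,.036): print(z,rad,c.proj(np.array([.498-.729*rad,-.1611+.685*rad,z])).round(1)[0,1],end='; ')
E
```

```text
28.325 [ 0.5181 -0.1797  0.2432] [-0.3  -0.79 -1.73] 57.46 18.7
[[262.13, 209.99], [284.39, 209.95]] [[-0.001, -0.0106, 0.1622], [-0.001, 0.0078, 0.1622]] [ 2.e-04 -2.e-04 -1.e+00]
196 [255 255 255 255 255 255 255 224 229 255 255 255 255 255 255 255 255 255 255 255 255 255 255 255 255 255 255 255 255 255 255 255 255 255 255 255 255 255 255 255 255 255 255 255 231 203 250 255 255 253 255 255]
197 [255 255 255 255 255 255 255 255 224 227 255 255 255 255 255 255 255 255 255 255 255 255 255 255 255 255 255 255 255 255 255 255 255 255 255 255 255 255 255 255 255 255 255 228 213 250 255 255 255 255 255 255]
198 [255 255 255 255 255 255 255 255 255 241 233 255 255 255 255 255 255 255 255 255 255 255 255 255 255 255 255 255 255 255 255 255 255 255 255 255 255 255 255 255 255 255 229 218 250 255 255 255 255 255 253 255]
199 [255 255 255 255 255 255 255 255 255 255 255 243 242 255 255 255 255 255 255 255 255 255 255 255 255 255 255 255 255 255 255 255 255 255 255 255 255 255 255 255 255 230 224 251 255 255 255 255 255 255 255 253]
200 [255 255 255 255 255 255 255 255 255 255 255 255 240 225 24
[... 2083 characters left out ...]
54478102 178.6240498 ]
 [274.7450807  204.69071289]]
126 147 145 | 127 152 158 | 128 158 147 | 129 234 249 | 130 254 255 | 131 255 255 | 132 255 255 | 133 218 255 | 134 176 255 | 135 170 255 | 136 167 233 | 137 164 166 | 138 163 166 | 139 165 165 | 140 166 162 | 141 193 161 | 142 252 162 | 143 255 161 | 144 184 156 | 145 215 254 | 146 255 255 | 147 255 254 | 148 255 255 | 149 255 255 | 150 219 164 | 151 147 142 | 152 160 159 | 153 163 230 | 154 253 255 | 155 255 255 | 0.062 0.025 141.7; 0.062 0.029 136.8; 0.062 0.036 128.1; 0.066 0.025 142.3; 0.066 0.029 137.3; 0.066 0.036 128.5; 0.068 0.025 142.6; 0.068 0.029 137.6; 0.068 0.036 128.7; 0.077 0.025 144.0; 0.077 0.029 138.8; 0.077 0.036 129.5;
```

Call:
play_rows(
  translation=[
    [0,0,0],
    [0,0,0],
    [0,0,-0.0005],
    [0,0,-0.0005],
    [0,0,-0.001],
    [0,0,-0.001],
    [0,0,-0.001],
    [0,0,-0.002],
    [0,0,-0.002],
    [0,0,-0.002],
    [0,0,0],
  ],
  delta_rot=[
    [0,0,0],
    [0,0,0],
    [0,0,0],
    [0,0,0],
    [0,0,0],
    [0,0,0],
    [0,0,0],
    [0,0,0],
    [0,0,0],
    [0,0,0],
    [0,0,0],
  ],
  grip=[0.31,0.315,0.315,0.315,0.315,0.315,0.315,0.315,0.315,0.315,0.315],
  squeeze=45,
)

```text
clock: 29.85
tool_pos: [0.5182, -0.1797, 0.2534]
eef_rot: [0.369, 0.93, 0.0, 0.0]
contact_force: [-0.8, -0.2, -2.1]
opening: 0.663
finger_force: 18.5
```

```bash
python3 look.py w18 | head -1; python3 - <<'E'
from h import *
c=Cam('wrist')
print(c.proj([[.498+.729*.0286+.009*k*.685,-.1611-.685*.0286+k*.009*.729,.066] for k in(-1,1)]))
for t in['ring_back','ring','eye_l']:
    print(t,[(np.round(d['point'],4).tolist(),round(d['confidence'],2)) for d in r.look_for('wrist',t)][:2])
g=cv2.cvtColor(cv2.imread('pics/w18raw.png'),cv2.COLOR_BGR2GRAY)
np.set_printoptions(linewidth=260)
for v in range(188,206):print(v,g[v,250:300])
for v in range(122,152,1):print(v,g[v,274],end=' | ')
for z in(.062,.066,.068,.077):
    for rad in(.025,.029): print(z,rad,c.proj(np.array([.498-.729*rad,-.1611+.685*rad,z])).round(1)[0,1],end='; ')
E
```

```text
29.85 [ 0.5182 -0.1797  0.2534] [-0.77 -0.16 -2.08] 58.33 18.5
[[264.68996938 201.37910653]
 [284.64531894 201.33211224]]
ring_back [([0.4821, -0.1479, 0.0615], 0.59), ([0.6786, -0.028, 0.0603], 0.22)]
ring [([0.482, -0.1511, 0.0626], 0.95)]
eye_l []
188 [227 255 225 255 255 255 255 255 255 255 255 255 255 255 255 255 255 255 255 255 255 255 255 255 255 255 255 255 255 255 255 255 255 255 255 255 255 255 255 255 255 255 255 255 255 240 217 253 255 227]
189 [221 255 255 229 255 255 255 255 255 255 255 255 255 255 255 255 255 255 255 255 255 255 255 255 255 255 255 255 255 255 255 255 255 255 255 255 255 255 255 255 255 255 255 255 255 208 252 255 249 252]
190 [252 247 255 250 215 255 255 255 255 255 255 255 255 255 255 255 255 255 255 255 255 255 255 255 255 255 255 255 255 255 255 255 255 255 255 255 255 255 255 255 255 255 255 255 232 230 255 255 255 255]
191 [254 254 255 255 228 219 255 255 255 255 255 255 255 255 255 255 255 255 255 255 255 255 255 255 255 255 255 255 255 255 255 255 255 255 255 255 255 255 255 255 255 255 255 227 225 253 255 255 255 255]
192 [255 255 255 255 255 
[... 2610 characters left out ...]
4 192 153 132 109 113 118 125 138 153 162]
205 [163 161 153 132 119 119 116 113 117 129 164 161 159 157 157 155 154 149 148 252 255 255 255 255 255 255 255 255 255 255 194 164 160 157 158 157 156 155 149 125 121 109 116 119 125 133 150 160 164 163]
122 143 | 123 146 | 124 146 | 125 145 | 126 156 | 127 151 | 128 249 | 129 254 | 130 255 | 131 255 | 132 255 | 133 255 | 134 255 | 135 199 | 136 171 | 137 167 | 138 165 | 139 162 | 140 161 | 141 163 | 142 158 | 143 219 | 144 253 | 145 255 | 146 255 | 147 255 | 148 183 | 149 149 | 150 155 | 151 233 | 0.062 0.025 140.4; 0.062 0.029 135.7; 0.066 0.025 141.0; 0.066 0.029 136.2; 0.068 0.025 141.3; 0.068 0.029 136.4; 0.077 0.025 142.5; 0.077 0.029 137.5;
```

Call:
play_rows(
  translation=[
    [0,0,-0.01],
    [0,0,-0.015],
    [0,0,-0.015],
    [0,0,-0.01],
    [0,0,0],
    [0,0,0],
    [0,0,0],
    [0,0,0],
    [0,0,0],
    [0,0,0],
    [-0.0085,0.038,0],
    [-0.0085,0.038,0],
    [-0.0085,0.038,0],
    [-0.0085,0.038,0],
    [-0.0085,0.038,0],
    [-0.0085,0.038,0],
    [-0.0085,0.038,0],
    [-0.0083,0.038,0],
    [0,0,0],
    [0,0,0],
  ],
  delta_rot=[
    [0,0,0],
    [0,0,0],
    [0,0,0],
    [0,0,0],
    [0,0,-10.1],
    [0,0,-10.1],
    [0,0,-10.1],
    [0,0,-10.1],
    [0,0,-10.1],
    [0,0,-10.1],
    [0,0,0],
    [0,0,0],
    [0,0,0],
    [0,0,0],
    [0,0,0],
    [0,0,0],
    [0,0,0],
    [0,0,0],
    [0,0,0],
    [0,0,0],
  ],
  grip=[0.32,0.32,0.32,0.32,0.32,0.32,0.32,0.32,0.32,0.32,0.32,0.32,0.32,0.32,0.32,0.32,0.32,0.32,0.32,0.32],
)

```text
clock: 32.65
tool_pos: [0.4924, 0.1299, 0.3034]
eef_rot: [-0.15, 0.989, -0.001, -0.0]
contact_force: [-0.5, 0.7, -2.6]
opening: 0.662
finger_force: 18.4
```

```bash
python3 - <<'E'
from h import *
p,q,s=tool();c=Cam('wrist');print(p,q.as_matrix().round(4).tolist(),s['contact_force'],s['opening']*88)
im=r.snapshot('wrist');cv2.imwrite('pics/w19raw.png',im)
a=cv2.imread('pics/w4raw.png')
# slot centre projected
for z in(.072,):
    print(c.proj([[.492,.132,z]]))
hs=cv2.cvtColor(im,cv2.COLOR_BGR2HSV)
g=cv2.cvtColor(im,cv2.COLOR_BGR2GRAY)
np.set_printoptions(linewidth=260)
print(g[170:215:1,262:292:2])
print(g[188,240:310]);print(im[180:204,276].tolist())
E
```

```text
[0.49241545 0.12992841 0.30339677] [[-0.9547, -0.2974, 0.0001], [-0.2974, 0.9547, -0.0012], [0.0003, -0.0012, -1.0]] [-0.48940162  0.68424668 -2.59098162] 58.23048707845111
[[277.51104792 187.08456108]]
[[217 217 217 216 216 216 216 216 216 216 216 216 215 216 216]
 [217 217 216 216 216 216 216 216 216 216 215 215 215 215 216]
 [216 217 215 216 217 216 215 216 216 215 215 215 215 215 215]
 [217 217 216 216 216 216 216 216 217 216 216 215 215 215 215]
 [217 217 216 217 216 216 216 216 216 216 216 216 215 215 216]
 [217 216 216 216 216 216 216 216 217 215 216 215 215 215 215]
 [217 216 216 216 216 216 216 216 216 216 215 216 215 215 215]
 [217 217 216 216 216 216 216 216 216 216 216 216 216 215 215]
 [217 216 216 217 217 216 216 216 216 216 216 215 215 215 215]
 [217 217 216 216 216 217 217 216 216 216 217 215 216 216 215]
 [217 216 216 217 217 215 216 216 216 215 215 215 215 215 215]
 [203 204 204 203 203 216 216 217 216 215 216 216 216 215 216]
 [152 154 153 153 153 156 157 156 156 158 154 156 156 155 155]
 [145 147 144 148 147 146 146 146 145 145 145 144 146 148 146]
 [143 144 144 1
[... 1925 characters left out ...]
120 111 191]]
[234 232 230 229 228 227 228 229 229 230 229 228 226 224 221 221 221 221 222 204 122 137 139 138 140 139 139 139 137 140 138 138 140 138 139 138 139 138 139 140 138 138 139 139 139 138 139 140 139 140 139 141 140 139 139 109 175 226 230 232 234 237 238 237
 234 233 233 233 234 234]
[[171, 213, 238], [173, 214, 238], [116, 153, 178], [106, 143, 167], [103, 140, 165], [105, 140, 165], [106, 142, 166], [103, 138, 162], [100, 136, 161], [98, 133, 158], [99, 132, 157], [99, 132, 156], [97, 131, 153], [96, 129, 152], [166, 208, 232], [171, 213, 238], [172, 214, 238], [171, 213, 238], [173, 214, 239], [172, 214, 238], [172, 214, 238], [172, 214, 238], [172, 214, 238], [172, 214, 238]]
```

Call:
play_rows(
  translation=[
    [-0.0004,0.001,0],
    [0,0.001,0.01],
    [0,0,0.015],
    [0,0,0.015],
    [0,0,0.01],
    [0,0,0],
    [0,0,0],
  ],
  delta_rot=[
    [0,0,0],
    [0,0,0],
    [0,0,0],
    [0,0,0],
    [0,0,0],
    [0,0,0],
    [0,0,0],
  ],
  grip=[0.32,0.32,0.32,0.32,0.32,0.32,0.32],
)

```text
clock: 33.58
tool_pos: [0.4923, 0.133, 0.2534]
eef_rot: [-0.151, 0.989, 0.0, 0.0]
contact_force: [-1.5, 0.4, -0.9]
opening: 0.662
finger_force: 18.4
```

```bash
python3 - <<'E'
from h import *
p,q,s=tool();c=Cam('wrist');print(p,s['contact_force'],s['opening']*88,q.inv().apply(np.array([.4924,.1321,.072])-p))
im=r.snapshot('wrist');cv2.imwrite('pics/w20raw.png',im)
cv2.imwrite('pics/w20.png',cv2.resize(im[150:255,205:345],(800,600),interpolation=cv2.INTER_CUBIC))
E
```

```text
[0.49229844 0.13300149 0.25336704] [-1.48209015  0.41521494 -0.86396755] 58.28798298605582 [ 0.00026206 -0.00092518  0.18136676]
```

View pics/w20.png

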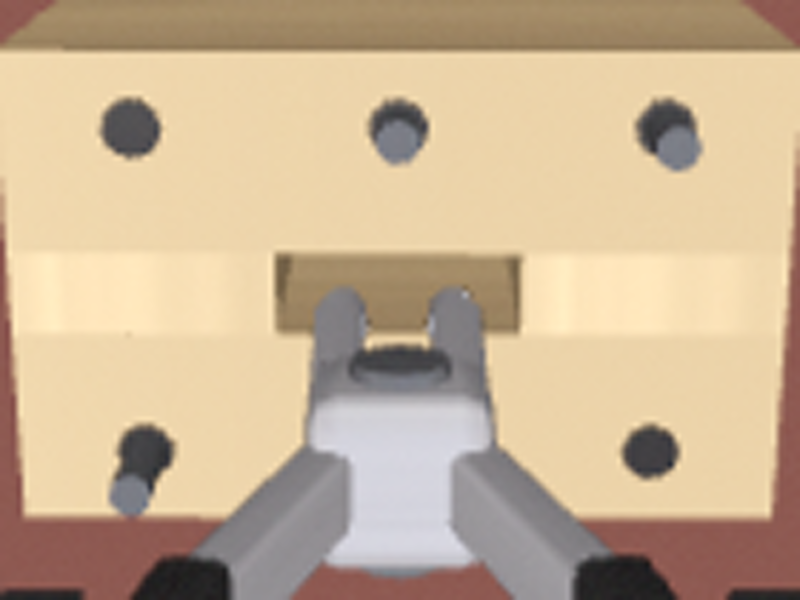

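Call:
play_rows(
  translation=[
    [0.0003,0,0.003],
    [0,0,0.004],
    [0,0,0.005],
    [0,0,0.006],
    [0,0,0.006],
    [0,0,0.006],
    [0,0,0.006],
    [0,0,0.006],
    [0,0,0.005],
    [0,0,0.003],
    [0,0,0],
    [0,0,0],
  ],
  delta_rot=[
    [0,0,0],
    [0,0,0],
    [0,0,0],
    [0,0,0],
    [0,0,0],
    [0,0,0],
    [0,0,0],
    [0,0,0],
    [0,0,0],
    [0,0,0],
    [0,0,0],
    [0,0,0],
  ],
  grip=[0.32,0.32,0.32,0.32,0.32,0.32,0.32,0.32,0.32,0.32,0.32,0.32],
)

```text
clock: 35.12
tool_pos: [0.492, 0.1328, 0.2034]
eef_rot: [-0.151, 0.989, 0.0, 0.0]
contact_force: [0.1, 0.2, -0.9]
opening: 0.658
finger_force: 18.4
```

Call:
play_rows(
  translation=[
    [0,0,0.001],
    [0,0,0.001],
    [0,0,0],
    [0,0,0],
  ],
  delta_rot=[
    [0,0,0],
    [0,0,0],
    [0,0,0],
    [0,0,0],
  ],
  grip=[0.32,0.32,0.32,0.32],
)

```text
clock: 35.62
tool_pos: [0.4918, 0.1327, 0.2012]
eef_rot: [-0.151, 0.989, 0.0, 0.0]
contact_force: [-0.8, 0.4, -1.2]
opening: 0.662
finger_force: 18.4
```

Call:
play_rows(
  translation=[
    [0,0,0.001],
    [0,0,0],
    [0,0,0],
  ],
  delta_rot=[
    [0,0,0],
    [0,0,0],
    [0,0,0],
  ],
  grip=[0.32,0.32,0.32],
)

```text
clock: 36.0
tool_pos: [0.4918, 0.1327, 0.2002]
eef_rot: [-0.151, 0.989, 0.0, 0.0]
contact_force: [-0.3, 0.1, -2.2]
opening: 0.663
finger_force: 18.4
```

Call:
play_rows(
  translation=[
    [0,0,0.001],
    [0,0,0],
    [0,0,0],
  ],
  delta_rot=[
    [0,0,0],
    [0,0,0],
    [0,0,0],
  ],
  grip=[0.32,0.32,0.32],
)

```text
clock: 36.38
tool_pos: [0.4918, 0.1327, 0.1992]
eef_rot: [-0.151, 0.989, 0.0, -0.0]
contact_force: [-0.4, 0.2, -1.4]
opening: 0.663
finger_force: 18.4
```

Call:
play_rows(
  translation=[
    [0,0,0.001],
    [0,0,0],
    [0,0,0],
  ],
  delta_rot=[
    [0,0,0],
    [0,0,0],
    [0,0,0],
  ],
  grip=[0.32,0.32,0.32],
)

```text
clock: 36.75
tool_pos: [0.4918, 0.1327, 0.1982]
eef_rot: [-0.151, 0.989, 0.0, 0.0]
contact_force: [0.0, 0.1, -3.1]
opening: 0.664
finger_force: 18.4
```

Call:
play_rows(
  translation=[
    [0,0,0.001],
    [0,0,0],
    [0,0,0],
  ],
  delta_rot=[
    [0,0,0],
    [0,0,0],
    [0,0,0],
  ],
  grip=[0.32,0.32,0.32],
)

```text
clock: 37.12
tool_pos: [0.4922, 0.1328, 0.198]
eef_rot: [-0.151, 0.989, 0.0, 0.001]
contact_force: [-1.1, -0.9, 5.1]
opening: 0.66
finger_force: 19.3
```

Call:
play_rows(
  translation=[
    [0,0,-0.0005],
    [0,0,0],
    [0,0,0],
    [0,0,0],
    [0,0,0],
    [0,0,0],
    [0,0,0],
    [0,0,-0.005],
    [0,0,-0.01],
    [0,0,-0.02],
    [0,0,-0.02],
    [0,0,-0.025],
    [0,0,-0.025],
    [0,0,0],
    [0,0,0],
  ],
  delta_rot=[
    [0,0,0],
    [0,0,0],
    [0,0,0],
    [0,0,0],
    [0,0,0],
    [0,0,0],
    [0,0,0],
    [0,0,0],
    [0,0,0],
    [0,0,0],
    [0,0,0],
    [0,0,0],
    [0,0,0],
    [0,0,0],
    [0,0,0],
  ],
  grip=[0.34,0.37,0.42,0.5,0.7,1,1,1,1,1,1,1,1,1,1],
)

```text
clock: 39.0
tool_pos: [0.4915, 0.1324, 0.3024]
eef_rot: [-0.151, 0.989, -0.0, -0.0]
contact_force: [-0.5, -0.2, -0.4]
opening: 0.998
finger_force: 0.0
```

```bash
python3 - <<'E'
from h import *
p,q,s=tool();c=Cam('wrist');print(p,s['contact_force'],s['opening'],q.as_matrix().round(3).tolist())
a=cv2.imread('pics/w2raw.png');im=r.snapshot('wrist');cv2.imwrite('pics/w21raw.png',im)
for t in['pliers']:
    d=r.silhouettes('wrist',t)[0];ys,xs=np.nonzero(d['pixels']);print(t,d['confidence'],xs.min(),xs.max(),ys.min(),ys.max(),len(xs))
    print([(np.round(d['point'],4).tolist(),round(d['confidence'],2)) for d in r.look_for('wrist',t)])
g=cv2.cvtColor(im,cv2.COLOR_BGR2GRAY);ga=cv2.cvtColor(a,cv2.COLOR_BGR2GRAY)
for n,x in(('old',ga),('new',g)):
    w=x[190:245,222:330];ys,xs=np.nonzero(w<60);print(n,'dark handles',xs.min()+222,xs.max()+222,ys.min()+190,ys.max()+190,len(xs),(xs+222).mean(),(ys+190).mean())
    w=x[170:215,262:292];ys,xs=np.nonzero((w>205)&(w<235));print(n)
P=lambda z:q.apply([[0,-.031,0],[0,.031,0]])+[p[0],p[1],0]
top=np.array([.4924,.1321,.178]);print('expected handle tops',c.proj([top+q.apply([0,k*.029,0]) for k in(-1,1)]))
r.snapshot('scene')
for t in['pliers','ring','axle']:
    print(t,[(np.round(d['point'],4).tolist(),round(d['confidence'],2)) for d in r.look_for('scene',t)])
r.snapshot('top')
for t in['pliers','ring','axle']:
    print(t,[(np.round(d['point'],4).tolist(),round(d['confidence'],2)) for d in r.look_for('top',t)])
E
```

```text
[0.49150528 0.13239483 0.30236482] [-0.52246193 -0.16557229 -0.38115409] 0.9979808607368991 [[-0.955, -0.298, -0.001], [-0.298, 0.955, -0.0], [0.001, -0.0, -1.0]]
pliers 0.57 231 317 177 235 2101
[([0.4917, 0.1294, 0.1414], 0.72)]
old dark handles 232 316 196 234 959 274.30448383733057 212.20229405630866
old
new dark handles 233 317 196 234 947 275.06441393875394 212.3167898627244
new
expected handle tops [[233.5526447  226.16020479]
 [315.12956085 226.02105304]]
pliers [([0.4962, 0.1353, 0.1268], 0.69)]
ring []
axle [([0.5249, -0.1343, 0.0443], 0.68)]
pliers []
ring [([0.4898, -0.1527, 0.0635], 0.7)]
axle [([0.4887, -0.1548, 0.0502], 0.97)]
```

Call:
play_rows(
  translation=[
    [0.0116,-0.0403,0],
    [0.0116,-0.0403,0],
    [0.0116,-0.0403,0],
    [0.0116,-0.0403,0],
    [0.0116,-0.0403,0],
    [0.0116,-0.0403,0],
    [0.0116,-0.0403,0],
    [0,0,0.04],
    [0,0,0.04],
    [0,0,0],
    [0,0,0],
  ],
  delta_rot=[
    [0,0,0],
    [0,0,0],
    [0,0,0],
    [0,0,0],
    [0,0,0],
    [0,0,0],
    [0,0,0],
    [0,0,0],
    [0,0,0],
    [0,0,0],
    [0,0,0],
  ],
  grip=[1,1,1,1,1,1,1,1,1,1,1],
)

```text
clock: 40.92
tool_pos: [0.4991, -0.1605, 0.2238]
eef_rot: [-0.151, 0.989, -0.0, 0.001]
contact_force: [-0.2, 0.2, 0.6]
opening: 1.0
finger_force: 0.0
```

```bash
python3 - <<'E'
from h import *
np.set_printoptions(linewidth=260)
p,q,s=tool();c=Cam('wrist');print(s['clock'],p)
im=r.snapshot('wrist');g=cv2.cvtColor(im,cv2.COLOR_BGR2GRAY)
for t in['ring','ring_back','eye_l']:
    print(t,[(np.round(d['point'],4).tolist(),round(d['confidence'],2)) for d in r.look_for('wrist',t)][:2])
d=r.silhouettes('wrist','ring');print(len(d))
A=np.array([.498,-.1611,0]);gx=np.array([.729,-.685,0]);gy=np.array([.685,.729,0])
# model outlines of seated ring at two heights vs mask
m=d[0]['pixels'];print('conf',d[0]['confidence'],m.sum())
cs=cv2.findContours(m.astype(np.uint8),cv2.RETR_EXTERNAL,cv2.CHAIN_APPROX_NONE)[0];k=max(cs,key=cv2.contourArea)[:,0]
for z in(.066,.081):
    w=c.unproj(k,z)-A;x=w@gx;y=w@gy;print(z,'x',x.min().round(4),x.max().round(4),'y',y.min().round(4),y.max().round(4))
e=c.proj([A+gx*.0286+k*gy*.009+[0,0,.066] for k in(-1,1)]);print(e)
u,v=e.mean(0).astype(int);print(u-17,v-12)
for r_ in range(v-12,v+12):print(g[r_,u-17:u+18])
E
```

```text
40.925 [ 0.49913632 -0.16053599  0.22377598]
ring [([0.4795, -0.1723, 0.0611], 0.86)]
ring_back [([0.4822, -0.168, 0.063], 0.91)]
eye_l [([0.5284, -0.1735, 0.0655], 0.59)]
1
conf 0.63 778
0.066 x -0.0299 0.0203 y -0.0292 0.0184
0.081 x -0.0306 0.0165 y -0.0317 0.0129
[[239.08554174 215.34246938]
 [250.44485645 233.04906324]]
227 212
[137 107  97  93  93 188 233 167 162 162 206 241 244 228 166 158 247 250 251 250 194 193 251 254 254 254 254 253 253 252 251 252 252 252 252]
[154 113 103  94  92 152 193 161 161 170 243 249 249 248 243 150 245 250 251 250 176 238 252 253 254 254 254 254 254 253 253 251 251 252 252]
[156 122 104  92  91 140 186 160 158 115 245 249 249 248 248 191 250 251 250 236 159 248 251 252 252 253 254 254 254 254 254 253 253 252 251]
[159 136 106  92  91 101 185 161 159 122 141 222 247 248 203 153 233 250 250 232 187 248 251 251 251 251 252 252 253 254 254 254 254 254 251]
[161 148 114 100  91  90 136 157 168  97  85 125 143 143 124 154 213 248 249 231 181 247 250 251 251 251 251 251 252 253 253 253 254 254 254]
[160 158 114 102  90  92  71 147 149 152 139 111 109 12
[... 1942 characters left out ...]
158 157 157 155 157 156 158 157 136 112 101  87 111 224 249 234 166 160 147 242 246 247 209 217 249 250 250 249 249 249 249 250 249]
[154 156 157 156 158 157 157 156 155 156 155 138 116 100  87 120 245 217 164 157 126 193 245 247 245 214 250 251 251 249 249 249 249 249 249]
[157 156 153 155 157 157 157 158 156 156 156 153 126 112 100  87 166 211 164 158 122 110 167 222 202 219 234 250 251 251 251 249 249 249 249]
[157 158 157 157 155 155 156 158 157 158 157 156 152 134 115 106  97 167 159 180  99 100  97 127 114 135 191 215 248 251 252 251 251 250 249]
[157 156 158 156 157 156 156 156 157 157 157 157 159 154 134 115 108 107 127 151 153 155 127 126 124 153 159 164 197 246 250 251 251 251 251]
```

```bash
python3 -c "
from plant import r
print(r.finish_job())"
```

```text
the job is handed in; nothing more can be done
None
```

The job is handed in at about 41 s: the ring is down on the washer, closed in its groove with its eyes about 18 mm apart, the pliers are back upright in their slot, and peak measured push on the ring was about 6.5 N with the eyes at most about 38 mm apart.

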